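# Line up sample jars in the bench drawer

### The job

Pull the drawer of the low bench unit fully open by its bar handle and leave it open. Take the three tall sample jars from the sloping rack and set them down gently, upright, on the white tray in the drawer, in front of the low ledge that crosses it, as one tight straight row: every jar touching the ledge and the jars touching one another. Leave the low jar in its bay, do not knock any jar over and do not disturb the other things on the bench.

Things in the scene. Friction and masses are not known exactly. Their poses are not given: they have to be found in the camera images.
- drawer (a joint): Slide of the drawer, m: 0 shut, 0.175 at its end stop (fully open); opens towards the robot. Bench unit: white, 300 mm deep, 280 wide, 95 tall, a 45 mm tall box fixed on the rear half of its top. It runs stiffly (about 6 N) and stays where it is left, but a harder push on the ledge shuts it again.
- handle (a point): Middle of the drawer's bar handle: level round bar 11 mm thick, 120 mm long along its y axis, 35 mm off the drawer's front on two stems 51 mm either side of the middle. x points into the unit, z up. 36 mm below the unit's top. Moves with the drawer.
- ledge (a point): Foot of the (aluminium) ledge's front face, middle of its length, on the tray's floor (22 mm above the bench). Ledge 10 mm high, 8 thick, 240 long along y; x into the unit, z up. The floor runs 98 mm to -x, to the drawer's front (46 mm above the floor; sides 42 mm), y -120 to 120 mm. Fully open, the unit's body begins 68 mm beyond (+x). Moves with the drawer.
- rack: Fixed rack, 252 mm wide (y). Origin: middle of its foot. The board rises to +x at 30 degrees, so jars lean 30 degrees to -x (towards the drawer's side). A lip 12 mm high on the low side at x = -35 mm, board surface there 55 mm above the bench; the board runs 104 mm up the slope. Four bays at y = -90, -30, 30, 90 mm, ribs 8 mm high between; each holds one jar against the lip.
- jar_a: Sample jar, a plain cylinder 44 mm across and 56 mm tall (white body, black lid of the same width), about 0.14 kg; one of three alike. Origin: centre of its underside; z along its axis towards the lid. At the start it stands in a bay of the sloping rack, leaning 30 degrees, its lid towards the drawer's side.
- jar_b: Sample jar, a plain cylinder 44 mm across and 56 mm tall (white body, black lid of the same width), about 0.14 kg; one of three alike. Origin: centre of its underside; z along its axis towards the lid. At the start it stands in a bay of the sloping rack, leaning 30 degrees, its lid towards the drawer's side.
- jar_c: Sample jar, a plain cylinder 44 mm across and 56 mm tall (white body, black lid of the same width), about 0.14 kg; one of three alike. Origin: centre of its underside; z along its axis towards the lid. At the start it stands in a bay of the sloping rack, leaning 30 degrees, its lid towards the drawer's side.
- low_jar: Low jar, 44 mm across and only 30 mm tall, otherwise like the sample jars; in the fourth bay of the rack, any of the four. Origin: centre of its underside. To be left alone.
- beaker: Glass beaker, 60 mm across, 75 mm tall, loose on the bench; origin: centre of its underside. To be left alone.
- wash_bottle: White bottle, 60 mm across, 170 mm tall, loose; origin: centre of its underside. To be left alone.
- reagent: Wide white bottle with a cap, 72 mm across, 130 mm tall, loose; origin: centre of its underside. To be left alone.
- spatula: Lab spatula, 180 mm long, lying flat and loose on the bench between rack and drawer; origin at the middle of its length, x along it to the blade. To be left alone.
Not all that is in view belongs to the job. Leave any orange or yellow look-alike of the jar_a alone. Leave any purple look-alike of the jar_b alone.

How it is judged:
By the outcome, as a careful person would: the job done as asked, in the order asked, and still so for the second after the job is handed in, with the robot touching nothing.
It also fails if it takes over 72 s, if anything falls off the work surface, if the arm or the gripper's body presses on something with over 40 N, if the wrist force passes 120 N, or if a joint passes its speed limit or range.

### The arm

A 7-joint arm with a two-finger parallel gripper is mounted at the origin on the work surface. World frame = base frame: x ahead of the robot, y to its left, z up, the work surface at z = 0. Lengths are in mm, angles in rad, forces in N, time in s.
With the tool pointing down it reaches from about 350 to 900 mm from the base axis. Payload 8.1 kg.
Tool frame: the origin (TCP) lies at the very end of the fingers, on their centre line; the grasp point (between the pads) lies 19 mm behind it; z points along the fingers, y is the line along which they close (so a half turn about z gives the same grasp; the last joint's range is limited). The gripper opens to 85 mm and grips with 20 to 120 N. Pads are 22 mm wide; open, the fingers measure 114 mm over their backs; the gripper's body (76 mm by 85 mm) begins 54 mm behind the grasp point. The pads swing forward as they close: fully open they stand 13 mm farther back than shut.
Start: joints at [1.196, 0.434, 0.025, 1.573, -0.012, 1.134, -0.075], TCP at [167.767, -602.078, 193.523] pointing down, gripper open.
Joint ranges: [-2.62, 2.62], [-0.44, 2.09], [-1.27, 1.32], [0.08, 2.57], [-1.32, 4.46], [0.12, 2], [-2.74, 2.74]. Speed limits (rad/s): [2.22, 2.22, 3.01, 3.01, 3.14, 3.14, 3.14].

### API

Orientations are given as a unit quaternion [w, x, y, z].
In Python, from cell import bot, vision gives the robot as it stands.
- The arm moves only by the tool apply_moves, never from a script. Its arguments are lists of equal length, an entry for each row: "delta_pos": the shift along the world's x, y, z in units of 60 mm (1.0 is 60 mm), a list of three; "twist": the turn, a rotation vector about the world's x, y, z in units of 10 degrees (1.0 is 10 degrees), a list of three. A call has 1 to 5 rows; each row shifts and turns the commanded pose from where the row before left it; what a row does not reach is not made up. A row lasts 1/8 s, in which the tool goes at most 62.5 mm and 10.7 degrees, less where a joint would pass 70% of its speed; a pose out of reach is approached as far as the arm can. A call is refused whole if a number of a shift passes 1 or a number of a turn 1, either way. A call with a gripper value outside its range is refused whole. "grip" is the closure, from 0 (fully open) to 1 (shut), set as the call begins (left out, the last holds). The fingers move at their own pace and stop on an object; "newtons" is the grip in N (left out, the last holds). Time passes only in rows, so rows that do not move let the fingers close. It gives the time, the measured TCP pose, the force, the opening and the grip force at its end, in the units of the state.
- bot.sense(): the state, without advancing time (a new reading comes with each control period).
- vision.grab_frame(name): name is "side" or "top"; returns a dict with "img" (420x560x3 uint8, red, green, blue), "depth" (420x560 float32, mm along the optical axis (not along the pixel's ray), 0 where there is no reading), "K" (3x3 intrinsics, pixels), "camera_from_world" (4x4, takes a point from world to camera coordinates). Camera axes: x right, y down, z forward; pixel columns grow to the right and rows downward; lengths in mm; the calibration is good to about 2 mm. A picture is of the moment at which its call begins.
- bot.finish_job(): hands the job in; it is judged then, once.
The state is a dict: "t": time; "qpos": joint angles; "joint_vel": joint speeds; "tau": joint torques, N m; "position": TCP position; "tcp_rot": TCP orientation; "force": force on the tool from outside, world axes, zero at the start; "ft_torque": the same for the moment, N m; "gripper_width": opening from 0.0 (shut) to 1.0 (fully open); "grasp_force": force on a finger pad.
Only numpy, scipy, OpenCV 4.12 (cv2) and the standard library are available. Lean on these libraries where they do the work, as an engineer would, in place of code of your own. Each camera call takes 0.05 s, during which the arm holds its last target. There are 200 camera calls.

## Working session

There is one attempt and no reset: what is moved stays moved. The work goes in short steps, Python scripts to look and compute and a tool call to move; the robot and the scene stay as the last step left them, time stands still between calls to the robot, and variables do not carry over. Pictures are saved under pics/ and viewed, at most 10 in all, crops included, and the job is handed in when it is done.

Besides the shell and the picture viewer there is one more tool, called after "Emit:" as name(argument=value, ...) on one line, values as JSON. apply_moves: Moves the arm, as the interface text tells. Its arguments: {"type":"object","properties":{"delta_pos":{"type":"array"},"twist":{"type":"array"},"grip":{"type":"number"},"newtons":{"type":"number"}},"required":["delta_pos","twist"]}

```bash
mkdir -p pics; ls
python3 - <<'E'
from cell import bot, vision
import cv2,numpy as np
s=bot.sense(); print({k:np.round(v,3).tolist() for k,v in s.items()})
for n in("top","side"):
    f=vision.grab_frame(n); cv2.imwrite(f"pics/{n}0.png",cv2.cvtColor(f["img"],cv2.COLOR_RGB2BGR)); np.savez(f"{n}0.npz",**f)
    print(n,f["K"].tolist(),np.round(f["camera_from_world"],4).tolist(),(f["depth"]>0).mean())
E
```

```text
pics
{'t': 0.0, 'qpos': [1.196, 0.435, 0.025, 1.574, -0.012, 1.134, -0.075], 'joint_vel': [0.001, -0.0, -0.0, 0.001, 0.002, 0.0, -0.0], 'tau': [-0.0, -67.046, 1.025, -31.622, 0.016, 0.012, -0.0], 'position': [167.632, -601.497, 192.732], 'tcp_rot': [-0.001, 0.991, 0.135, -0.0], 'force': [0.201, 0.304, 0.213], 'ft_torque': [0.032, -0.017, 0.019], 'grasp_force': 0.0, 'gripper_width': 1.004}
top [[408.27249975056003, 0.0, 277.56568517864633], [0.0, 408.27249975056003, 212.69183089946426], [0.0, 0.0, 1.0]] [[-0.0119, -0.9995, -0.03, -102.912], [-0.9819, 0.0174, -0.1887, 564.0787], [0.1891, 0.0272, -0.9816, 949.5078], [0.0, 0.0, 0.0, 1.0]] 0.9960416666666667
side [[497.9141239141744, 0.0, 281.2073052508857], [0.0, 497.9141239141744, 213.37360504481504], [0.0, 0.0, 1.0]] [[-0.8644, -0.5026, 0.0105, 392.0657], [-0.3021, 0.5027, -0.8099, 280.3001], [0.4018, -0.7033, -0.5864, 1100.5137], [0.0, 0.0, 0.0, 1.0]] 0.9962414965986395
```

View pics/top0.png

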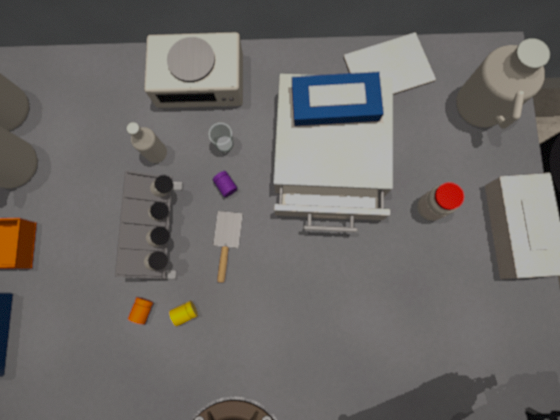

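View pics/side0.png

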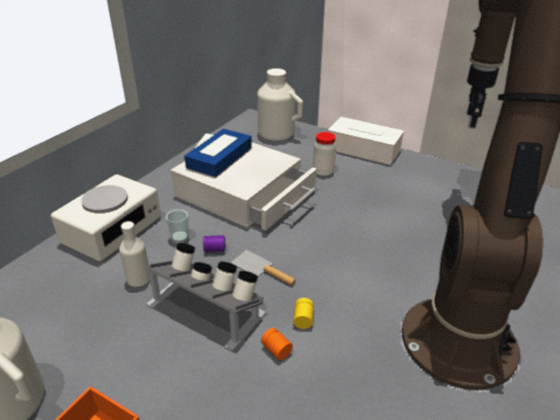

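Top view: the unit is at px (275–393, 75–245) with its drawer slightly open and the handle bar at about (330,229). The jar lids are at (163,185), (159,211), (159,236) and (157,261). The side view shows the second from the far end, (202,270), as the low jar. Next I measure.

```bash
cat > h.py <<'E'
import numpy as np,cv2
def load(n,k=0): return dict(np.load(f"{n}{k}.npz"))
def cloud(f):
    v,u=np.mgrid[:420,:560]; K=f["K"]; d=f["depth"]
    P=np.stack([(u-K[0,2])/K[0,0]*d,(v-K[1,2])/K[1,1]*d,d],-1)
    T=f["camera_from_world"]; return (P-T[:3,3])@T[:3,:3]
def cast(f,u,v,z):
    K=f["K"];T=f["camera_from_world"];R=T[:3,:3]
    c=-R.T@T[:3,3]; r=R.T@np.array([(u-K[0,2])/K[0,0],(v-K[1,2])/K[1,1],1]); return c+r*(z-c[2])/r[2]
def proj(f,p):
    T=f["camera_from_world"]; q=T[:3,:3]@np.asarray(p,float)+T[:3,3]; return (f["K"]@q/q[2])[:2]
E
python3 - <<'E'
from h import *
f=load("top");C=cloud(f);img=f["img"]
hsv=cv2.cvtColor(img,cv2.COLOR_RGB2HSV)
# lids
m=((img.max(2)<45)).astype(np.uint8); m[:, :140]=0;m[:,185:]=0;m[:170]=0;m[275:]=0
n,l,st,ce=cv2.connectedComponentsWithStats(m)
for i in range(1,n):
    if st[i,4]>60:
        pts=C[l==i]; print("lid",st[i],ce[i].round(1),"z med/max",np.median(pts[:,2]).round(1),"mean",pts.mean(0).round(1),"cast114.5",cast(f,*ce[i],114.5).round(1),"cast92",cast(f,*ce[i],92).round(1))
# unit top
reg=np.zeros((420,560),bool);reg[60:200,260:410]=1
t=(reg&(abs(C[...,2]-95)<5)).astype(np.uint8)
c=max(cv2.findContours(t,0,1)[0],key=cv2.contourArea);
r=cv2.minAreaRect(C[t>0][:,:2].astype(np.float32));print("unit top",r,np.round(cv2.boxPoints(r),1).tolist(),np.median(C[t>0][:,2]))
# bar + front
for nm,z,y0,y1,x0,x1 in(("bar",59,222,240,295,365),("front",68,196,222,268,395)):
    s=np.zeros((420,560),bool);s[y0:y1,x0:x1]=1;s&=abs(C[...,2]-z)<9
    P=C[s][:,:2].astype(np.float32); r=cv2.minAreaRect(P);print(nm,len(P),r,np.round(cv2.boxPoints(r),1).tolist(),np.median(C[s][:,2]))
for y in (219,224,227,229,231,233,236): print(y,[tuple(C[y,x].round(0)) for x in(315,330,345)])
# bench objects: tall things
for nm,(u,v) in dict(beaker=(221,138),wash=(150,150),reag=(447,197),oj=(141,311),yel=(182,314),pur=(225,184)).items(): print(nm,C[v,u].round(0))
E
```

```text
lid [155 176  17  17 222] [163.5 183.9] z med/max 115.2 mean [621.9 151.5 123.4] cast114.5 [624.2 154.3 114.5] cast92 [630.4 161.5  92. ]
lid [151 202  17  18 230] [159.2 210.5] z med/max 91.9 mean [565.1 169.   92.4] cast114.5 [560.6 161.9 114.5] cast92 [565.2 169.2  92. ]
lid [151 227  18  18 248] [159.9 235.4] z med/max 114.6 mean [501.7 156.3 118.5] cast114.5 [502.2 157.7 114.5] cast92 [505.4 165.   92. ]
lid [149 252  18  18 245] [157.7 260.4] z med/max 115.0 mean [444.6 157.5 122.4] cast114.5 [445.2 160.1 114.5] cast92 [447.  167.4  92. ]
unit top ((760.0769653320312, -252.5179901123047), (280.9103698730469, 288.354736328125), 86.32304382324219) [[607.2000122070312, -383.3999938964844], [895.0, -401.8999938964844], [913.0, -121.5999984741211], [625.2000122070312, -103.0999984741211]] 94.72890941706876
bar 272 ((524.5768432617188, -236.83935546875), (129.0020294189453, 21.92022132873535), 88.84119415283203) [[512.2999877929688, -301.1000061035156], [534.2000122070312, -301.5], [536.7999877929688, -172.60000610351562], [514.9000244140625, -172.10000610351562]] 63.81555373529497
f
[... 970 characters left out ...]
72.0), np.float64(64.0))]
231 [(np.float64(523.0), np.float64(-205.0), np.float64(-0.0)), (np.float64(522.0), np.float64(-243.0), np.float64(2.0)), (np.float64(513.0), np.float64(-273.0), np.float64(61.0))]
233 [(np.float64(518.0), np.float64(-205.0), np.float64(2.0)), (np.float64(518.0), np.float64(-243.0), np.float64(-1.0)), (np.float64(517.0), np.float64(-281.0), np.float64(0.0))]
236 [(np.float64(511.0), np.float64(-205.0), np.float64(-2.0)), (np.float64(510.0), np.float64(-243.0), np.float64(0.0)), (np.float64(509.0), np.float64(-281.0), np.float64(-3.0))]
beaker [778.  39.   4.]
wash [718. 200.  88.]
reag [ 577. -495.  130.]
oj [331. 218.  43.]
yel [323. 120.  41.]
pur [639.  20.  48.]
```

Run:
```python
from h import *
f=load("top");a=cv2.resize(f["img"][165:285,110:250],None,fx=5,fy=5,interpolation=cv2.INTER_CUBIC)
b=cv2.resize(f["img"][170:250,260:400],(700,400),interpolation=cv2.INTER_CUBIC)
cv2.imwrite("pics/c1.png",cv2.cvtColor(a,cv2.COLOR_RGB2BGR))
```

```text
(no output)
```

View pics/c1.png

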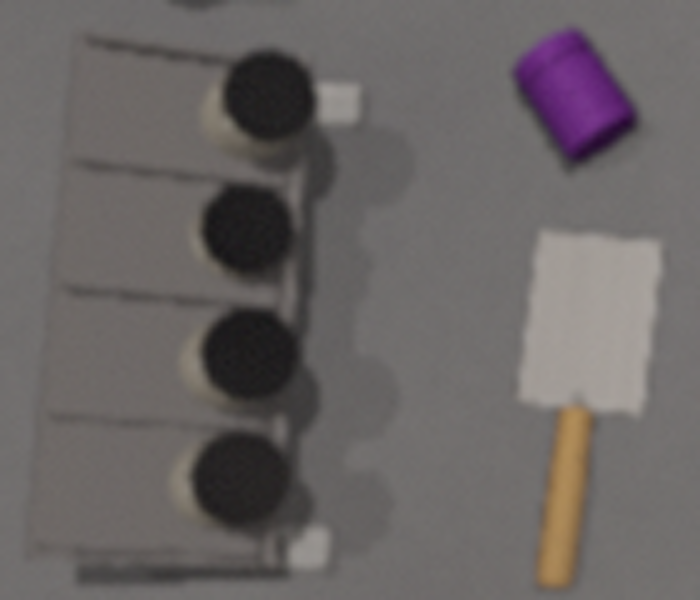

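The crop shows four lids at crop px (268,95), (248,230), (250,355) and (240,480), the second being the low jar. The rack feet are at (340,103) and (310,548). Next I refine the yaws.

Run:
```python
from h import *
f=load("top");C=cloud(f);img=f["img"];g=cv2.cvtColor(img,cv2.COLOR_RGB2GRAY).astype(float)
def edge(z,pts_scan,axis,rng):
    # subpixel strongest gradient along axis for each scan coordinate
    out=[]
    for s in pts_scan:
        a=rng[0]; p=g[a:rng[1],s] if axis=='v' else g[s,a:rng[1]]
        d=abs(np.diff(p)); k=d.argmax(); w=d[max(0,k-1):k+2]; pos=a+.5+ (np.arange(max(0,k-1),max(0,k-1)+len(w))*w).sum()/w.sum()
        out.append(cast(f,s,pos,z) if axis=='v' else cast(f,pos,s,z))
    P=np.array(out,np.float32)[:,:2]; vx,vy,x0,y0=cv2.fitLine(P,cv2.DIST_HUBER,0,.01,.01).ravel()
    return np.degrees(np.arctan2(vy,vx)).round(2),(x0.round(1),y0.round(1))
print("unit left",edge(95,range(95,175,4),'h',(265,290)))
print("unit right",edge(95,range(125,180,4),'h',(384,402)))
print("unit front",edge(95,range(290,380,4),'v',(180,194)))
print("front panel near",edge(68,range(285,380,4),'v',(205,222)))
print("front panel far",edge(68,range(290,376,4),'v',(197,210)))
print("bar far",edge(59,range(316,346,2),'v',(222,229)),"bar near",edge(59,range(316,346,2),'v',(228,237)))
b=g[218:242,296:366].astype(int)
for r in range(224,236): print(r,g[r,300:364:3].astype(int))
o=np.array([110,165])
for nm,p,z in(("foot far",(340,103),2),("foot near",(310,548),2),("rib1 lo",(285,180),68),("rib1 hi",(80,160),105),("rib3lo",(275,428),68),("rib3hi",(50,414),110),("corner hi far",(85,38),107),("corner hi near",(28,555),107)):
    print(nm,cast(f,*(o+np.array(p)/5),z).round(1))
for n in [[615,160]]: pass
```

```text
unit left (np.float32(-3.63), (np.float32(781.6), np.float32(-112.3)))
unit right (np.float32(-3.7), (np.float32(697.3), np.float32(-389.2)))
unit front (np.float32(86.37), (np.float32(617.1), np.float32(-238.1)))
front panel near (np.float32(86.32), (np.float32(559.7), np.float32(-209.3)))
front panel far (np.float32(-84.33), (np.float32(585.2), np.float32(-250.4)))
bar far (np.float32(86.59), (np.float32(525.2), np.float32(-235.6))) bar near (np.float32(-79.94), (np.float32(510.8), np.float32(-237.7)))
224 [115  86 101 148 102 109 109 111 115 113 113 111 112 110  90  84 112 137
 100 111 112 108]
225 [113  92 113 139 109 112 112 115 118 113 111 108 110 110  97  85 113 138
 101 112 113 111]
226 [113 101 139 145 137 134 131 131 130 119 118 116 114 112 108  96 111 137
  99 111 109 113]
227 [113 106 154 154 155 152 149 145 143 140 140 139 136 133 129 122 119 135
 111 111 110 110]
228 [114  97 143 143 146 146 146 147 148 152 153 154 152 149 146 142 139 142
 138 117 108 112]
229 [114  81 116 120 121 124 128 130 133 140 143 145 146 145 146 146 149 153
 154 122 111 111]
230 [108  74 102 104 103 105 109 107 111 117 118 124 125 128 129 131 137 141
 145 122 110 109]
231 [ 93  72  89  87  93  91  93  93  97 101 105 110 105 106 106 102 114 118
 121 113 110 111]
232 [ 76  72  76  66  75  77  75  76  80  81  95  97  94  85  93  81 105 106
 105 109 111 112]
233 [ 72  74  72  56  61  62  63  61  64  64  72  76  76  67  78  65  93 102
 100 103 112 112]
234 [ 84  81  71  62  61  60  60  58  60  58  60  61  62  57  59  58  72 100
  99  99 109 112]
235 [103  99  81  81  80  74  77  74  61  60  62  71  60  62  60  60  62  98
  99  99 110 111]
foot far [649.4 151.4   2. ]
foot near [417.7 158.7   2. ]
rib1 lo [593.4 158.7  68. ]
rib1 hi [596.5 245.5 105. ]
rib3lo [471.9 158.7  68. ]
rib3hi [475.6 250.4 110. ]
corner hi far [655.8 245.8 107. ]
corner hi near [411.7 257.8 107. ]
```

Emit:
apply_moves(delta_pos=[[0.589, 0.608, -0.155], [0.589, 0.608, -0.155], [0.589, 0.608, -0.155], [0.589, 0.608, -0.155], [0.589, 0.608, -0.155]], twist=[[0, 0, 0.7085], [0, 0, 0.7085], [0, 0, 0.7085], [0, 0, 0.7085], [0, 0, 0.7085]], grip=0.72)

```text
t: 0.72
position: [345.3, -418.3, 146.6]
tcp_rot: [-0.0, 0.902, 0.432, -0.0]
force: [0.9, 0.2, -0.7]
gripper_width: 0.276
grasp_force: 0.0
```

Emit:
apply_moves(delta_pos=[[0.589, 0.608, -0.155], [0.589, 0.608, -0.155], [0.589, 0.608, -0.155], [0.589, 0.608, -0.155], [0.589, 0.608, -0.155]], twist=[[0, 0, 0.7085], [0, 0, 0.7085], [0, 0, 0.7085], [0, 0, 0.7085], [0, 0, 0.7085]])

```text
t: 1.35
position: [521.9, -236.1, 100.0]
tcp_rot: [-0.0, 0.728, 0.686, -0.0]
force: [-0.2, -0.5, 0.9]
gripper_width: 0.284
grasp_force: 0.0
```

```bash
cat >> h.py <<'E'
from scipy.spatial.transform import Rotation as Ro
def plan(p,yaz,tilt=None):
    """to TCP p with tool z = tilt (default down) and tool y at azimuth yaz: total shift/60 and twist/10deg"""
    from cell import bot
    s=bot.sense(); z=np.array(tilt if tilt is not None else [0,0,-1.]); z=z/np.linalg.norm(z)
    h=np.array([np.cos(np.radians(yaz)),np.sin(np.radians(yaz)),0]); x=np.cross(h,z); x/=np.linalg.norm(x); y=np.cross(z,x)
    q=s["tcp_rot"]; R0=Ro.from_quat([q[1],q[2],q[3],q[0]]); R1=Ro.from_matrix(np.stack([x,y,z],1))
    d=(np.array(p)-s["position"])/60; w=np.degrees((R1*R0.inv()).as_rotvec())/10
    print("t",s["t"],"pos",np.round(s["position"],1),"q",np.round(s["qpos"],2),"F",np.round(s["force"],1),"w",np.round(s["gripper_width"],3),"gf",np.round(s["grasp_force"],1))
    print("shift",d.round(3),"twist",w.round(3)); return d,w
E
python3 - <<'E'
from h import *
plan([521,-236.9,42],-3.65)
E
```

```text
t 1.35 pos [ 521.9 -236.1  100. ] q [ 0.6   0.48 -0.38  1.79  0.22  0.92  0.07] F [-0.2 -0.5  0.9] w 0.284 gf 0.0
shift [-0.015 -0.014 -0.967] twist [-0.    -0.002 -0.029]
```

Emit:
apply_moves(delta_pos=[[-0.01, -0.01, -0.24], [0, 0, -0.24], [0, 0, -0.24], [0, 0, -0.24]], twist=[[0, 0, 0], [0, 0, 0], [0, 0, 0], [0, 0, 0]])

```text
t: 1.85
position: [519.7, -239.0, 41.9]
tcp_rot: [-0.0, 0.73, 0.684, -0.0]
force: [0.8, 0.4, 0.3]
gripper_width: 0.278
grasp_force: 0.0
```

Emit:
apply_moves(delta_pos=[[0, 0, 0], [0, 0, 0], [0, 0, 0], [0, 0, 0]], twist=[[0, 0, 0], [0, 0, 0], [0, 0, 0], [0, 0, 0]], grip=1.0, newtons=40)

```text
t: 2.35
position: [520.9, -238.0, 43.4]
tcp_rot: [0.0, 0.729, 0.685, 0.0]
force: [-0.1, -0.1, -0.2]
gripper_width: 0.002
grasp_force: 0.0
```

Run:
```python
from h import *
from cell import vision
fs=vision.grab_frame("side");np.savez("side1.npz",**fs)
a=cv2.resize(fs["img"][130:240,220:360],(700,550),interpolation=cv2.INTER_CUBIC)
cv2.imwrite("pics/s1.png",cv2.cvtColor(a,cv2.COLOR_RGB2BGR))
s0=load("side");print([ (p,proj(s0,p).round(1)) for p in([521,-236.9,59],[616.8,-242.9,95],[525,-177,59],[517,-297,59])])
```

```text
[([521, -236.9, 59], array([302.4, 198.2])), ([616.8, -242.9, 95], array([275.1, 177.6])), ([525, -177, 59], array([291.1, 208. ])), ([517, -297, 59], array([313.1, 188.9]))]
```

View pics/s1.png

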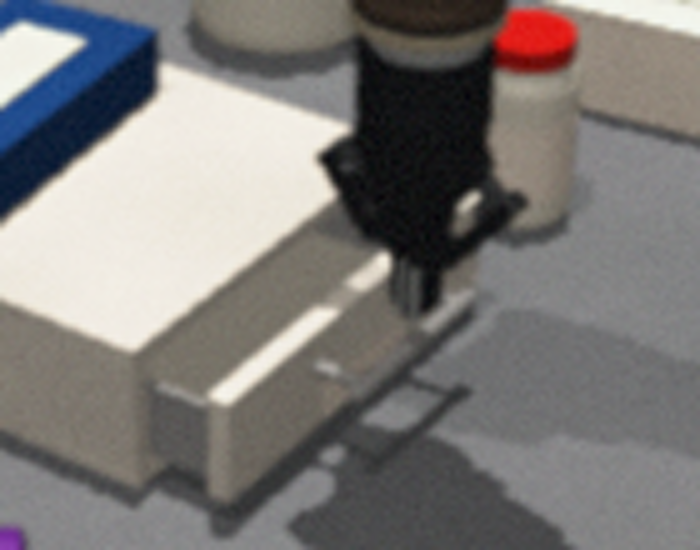

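The side crop shows the fingertips ending at crop px (415,315), with the bar's left end at (325,367). The bar isn't where I predicted it. I'll triangulate it.

Run:
```python
from h import *
from cell import vision
s0=load("side");s1=load("side",1)
a=cv2.resize(s0["img"][150:240,240:340],(600,540),interpolation=cv2.INTER_CUBIC)
t=load("top"); b=cv2.resize(t["img"][190:250,295:370],(600,480)[::1],interpolation=cv2.INTER_CUBIC)
a=np.vstack([a[:],])
cv2.imwrite("pics/s2.png",cv2.cvtColor(a,cv2.COLOR_RGB2BGR))
C0=cloud(s0);C1=cloud(s1)
for C in(C0,C1):
  for (u,v) in [(285,203),(290,200),(295,197),(299,194),(302,191),(303,188),(303,180),(270,205),(262,209)]: print((u,v),C[v,u].round(0),end=' ')
  print()
```

```text
(285, 203) [ 550. -187.   61.] (290, 200) [ 557. -228.   45.] (295, 197) [ 555. -254.   41.] (299, 194) [ 550. -271.   44.] (302, 191) [ 553. -296.   40.] (303, 188) [ 546. -288.   57.] (303, 180) [ 553. -300.   77.] (270, 205) [ 567. -132.   81.] (262, 209) [ 575. -103.   82.] 
(285, 203) [ 552. -189.   60.] (290, 200) [ 557. -227.   46.] (295, 197) [ 554. -254.   42.] (299, 194) [ 553. -276.   40.] (302, 191) [ 519. -228.   90.] (303, 188) [ 516. -228.  101.] (303, 180) [ 516. -226.  129.] (270, 205) [ 565. -129.   84.] (262, 209) [ 577. -106.   80.]
```

View pics/s2.png

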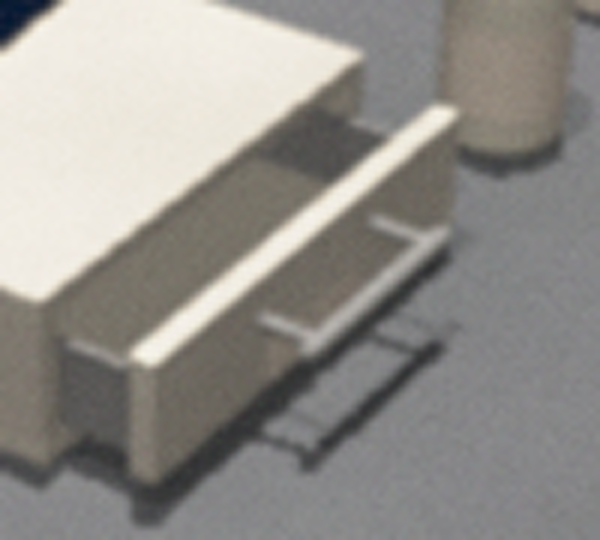

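Run:
```python
from h import *
s0=load("side");s1=load("side",1);C0=cloud(s0);C1=cloud(s1)
for u in(300,302,304):
  print(u,[ (v,*C1[v,u].round(0).astype(int).tolist()) for v in range(180,216,2)])
print(proj(s1,[521,-238,43]),proj(s1,[521,-238,80]),proj(s1,[560,-238,68]),proj(s1,[575,-104,68]),proj(s1,[575,-104,82]))
t=load("top");C=cloud(t)
print([ (v,*C[v,330].round(0).astype(int).tolist()) for v in range(180,234,2)])
a=cv2.resize(s1["img"][165:225,270:340],(700,600),interpolation=cv2.INTER_CUBIC)
cv2.imwrite("pics/s3.png",cv2.cvtColor(a,cv2.COLOR_RGB2BGR))
```

```text
300 [(180, 523, -222, 129), (182, 527, -229, 117), (184, 526, -228, 111), (186, 525, -227, 105), (188, 525, -228, 98), (190, 525, -228, 91), (192, 524, -226, 85), (194, 553, -284, 36), (196, 549, -275, 35), (198, 554, -286, 20), (200, 519, -219, 64), (202, 517, -216, 59), (204, 553, -285, -2), (206, 546, -272, 1), (208, 544, -268, -3), (210, 538, -258, -2), (212, 533, -249, -3), (214, 529, -242, -4)]
302 [(180, 518, -223, 129), (182, 519, -226, 121), (184, 518, -225, 115), (186, 518, -225, 108), (188, 518, -226, 101), (190, 520, -229, 92), (192, 515, -222, 91), (194, 552, -294, 30), (196, 551, -293, 24), (198, 519, -231, 64), (200, 516, -224, 62), (202, 550, -293, 2), (204, 546, -286, 0), (206, 541, -276, 1), (208, 538, -271, -3), (210, 531, -257, 1), (212, 528, -252, -3), (214, 522, -241, 0)]
304 [(180, 514, -228, 128), (182, 513, -228, 122), (184, 514, -229, 114), (186, 512, -226, 110), (188, 515, -231, 99), (190, 511, -226, 97), (192, 514, -231, 87), (194, 551, -306, 24), (196, 520, -245, 63), (198, 518, -240, 59), (200, 553, -311, -2), (202, 545, -297, 1), (204, 542, -292, -2), (206, 539, -285, -4), (208, 534, -275, -4), (210, 528, -266, -3), (212, 521, -251, 1), (214, 517, -243, 0)]
[302.38635549 202.53991224] [302.84308214 191.94357212] [290.90902523 191.5709664 ] [262.23470962 213.08443044] [262.17391823 208.92094018]
[(180, 631, -238, 95), (182, 626, -238, 94), (184, 621, -238, 95), (186, 618, -238, 89), (188, 630, -245, 22), (190, 624, -245, 23), (192, 619, -244, 25), (194, 614, -244, 22), (196, 609, -244, 22), (198, 604, -244, 20), (200, 599, -244, 23), (202, 593, -243, 24), (204, 588, -243, 21), (206, 571, -237, 83), (208, 565, -236, 85), (210, 561, -237, 81), (212, 557, -237, 78), (214, 556, -239, 59), (216, 554, -240, 40), (218, 556, -244, 1), (220, 551, -244, 2), (222, 546, -244, -4), (224, 540, -243, 3), (226, 526, -237, 61), (228, 521, -237, 63), (230, 516, -237, 63), (232, 520, -243, 1)]
```

View pics/s3.png

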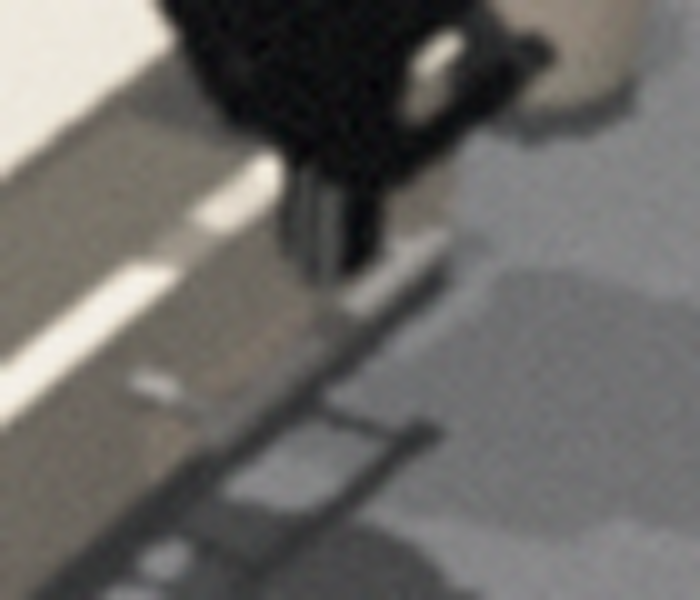

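The zoom shows the closed fingertips ending above the bar: tip at crop (330,285), bar at (330,335). That puts the visible finger end about 40 mm above the reported TCP. I'll check this against the start frame.

Run:
```python
from h import *
s0=load("side");C0=cloud(s0)
print(proj(s0,[167.7,-601.8,193]),proj(s0,[167.7,-601.8,233]))
for u in(470,472,474,476,478): print(u,[(v,*C0[v,u].round(0).astype(int).tolist()) for v in range(112,132,2)])
s1=load("side",1);C1=cloud(s1)
m=(C1[...,2]>70)&(abs(C1[...,0]-520)<60)&(abs(C1[...,1]+238)<60)
m[:, :292]=0;m[:,312:]=0
P=C1[m]; P=P[(P[:,0]<545)];print(np.percentile(P[:,2],[0,.5,1,2,5]).round(1))
```

```text
[467.03649097 136.15021257] [470.17743432 123.81450563]
470 [(112, 182, -644, 251), (114, 181, -645, 244), (116, 266, -1292, -39), (118, 166, -552, 272), (120, 165, -556, 264), (122, 163, -551, 261), (124, 162, -553, 254), (126, 159, -543, 252), (128, 159, -555, 241), (130, 253, -1300, -105)]
472 [(112, 163, -541, 295), (114, 160, -528, 295), (116, 159, -531, 288), (118, 160, -548, 275), (120, 157, -540, 273), (122, 157, -547, 264), (124, 156, -551, 256), (126, 155, -549, 251), (128, 154, -558, 241), (130, 244, -1292, -99)]
474 [(112, 156, -531, 300), (114, 155, -529, 295), (116, 154, -533, 288), (118, 155, -548, 276), (120, 154, -551, 269), (122, 153, -553, 262), (124, 152, -556, 255), (126, 149, -546, 254), (128, 149, -554, 245), (130, 235, -1290, -96)]
476 [(112, 153, -541, 297), (114, 150, -533, 295), (116, 149, -530, 291), (118, 150, -555, 274), (120, 149, -554, 269), (122, 147, -550, 265), (124, 146, -552, 258), (126, 144, -550, 254), (128, 231, -1300, -89), (130, 228, -1295, -96)]
478 [(112, 149, -552, 294), (114, 145, -529, 298), (116, 144, -535, 290), (118, 145, -555, 276), (120, 231, -1296, -50), (122, 230, -1305, -63), (124, 226, -1296, -68), (126, 226, -1306, -81), (128, 223, -1298, -87), (130, 221, -1302, -97)]
[ 79.5  88.7  93.2 101.9 128.1]
```

Emit:
apply_moves(delta_pos=[[0, 0.015, 0], [0, 0, 0], [0, 0, -0.2], [0, 0, -0.22], [0, 0, -0.22]], twist=[[0, 0, 0], [0, 0, 0], [0, 0, 0], [0, 0, 0], [0, 0, 0]], grip=0.72)

```text
t: 3.02
position: [520.1, -236.9, 3.1]
tcp_rot: [-0.0, 0.729, 0.685, -0.0]
force: [-0.7, 0.3, 1.2]
gripper_width: 0.28
grasp_force: 0.0
```

Emit:
apply_moves(delta_pos=[[0, 0, 0], [0, 0, 0], [0, 0, 0], [0, 0, 0]], twist=[[0, 0, 0], [0, 0, 0], [0, 0, 0], [0, 0, 0]], grip=1.0)

```text
t: 3.52
position: [519.6, -236.5, 2.8]
tcp_rot: [-0.001, 0.729, 0.685, -0.0]
force: [5.6, -1.6, -26.5]
gripper_width: 0.115
grasp_force: 38.6
```

Emit:
apply_moves(delta_pos=[[-0.1, 0.006, -0.02], [-0.2, 0.013, 0], [-0.2, 0.013, 0], [-0.2, 0.013, 0], [-0.2, 0.013, 0]], twist=[[0, 0, 0], [0, 0, 0], [0, 0, 0], [0, 0, 0], [0, 0, 0]])

```text
t: 4.15
position: [466.8, -233.1, 2.7]
tcp_rot: [0.0, 0.729, 0.685, 0.001]
force: [7.0, -0.7, -22.0]
gripper_width: 0.119
grasp_force: 39.2
```

Emit:
apply_moves(delta_pos=[[-0.2, 0.013, 0], [-0.2, 0.013, 0], [-0.2, 0.013, 0], [-0.2, 0.013, 0], [-0.1, 0.006, 0]], twist=[[0, 0, 0], [0, 0, 0], [0, 0, 0], [0, 0, 0], [0, 0, 0]])

```text
t: 4.78
position: [412.1, -229.6, 2.7]
tcp_rot: [-0.0, 0.729, 0.685, 0.0]
force: [5.9, -0.4, -27.4]
gripper_width: 0.111
grasp_force: 38.7
```

Emit:
apply_moves(delta_pos=[[-0.05, 0.003, 0], [-0.05, 0.003, 0], [0, 0, 0]], twist=[[0, 0, 0], [0, 0, 0], [0, 0, 0]])

```text
t: 5.15
position: [406.1, -229.2, 2.7]
tcp_rot: [-0.001, 0.729, 0.685, 0.0]
force: [4.1, -1.0, -25.1]
gripper_width: 0.109
grasp_force: 39.0
```

Emit:
apply_moves(delta_pos=[[-0.03, 0.002, 0], [-0.03, 0.002, 0], [0, 0, 0]], twist=[[0, 0, 0], [0, 0, 0], [0, 0, 0]])

```text
t: 5.52
position: [402.7, -229.0, 2.7]
tcp_rot: [-0.001, 0.729, 0.685, 0.0]
force: [5.1, 0.5, -26.8]
gripper_width: 0.11
grasp_force: 38.8
```

Emit:
apply_moves(delta_pos=[[-0.04, 0.002, 0], [-0.04, 0.002, 0], [0, 0, 0]], twist=[[0, 0, 0], [0, 0, 0], [0, 0, 0]])

```text
t: 5.9
position: [397.9, -228.7, 2.7]
tcp_rot: [-0.001, 0.729, 0.685, 0.0]
force: [5.3, 0.2, -26.1]
gripper_width: 0.11
grasp_force: 39.0
```

Run:
```python
from h import *
from cell import vision
f=vision.grab_frame("top");np.savez("top1.npz",**f);C=cloud(f)
for u in (300,365): print(u,[ (v,*C[v,u].round(0).astype(int).tolist()) for v in range(180,290,3)])
```

```text
300 [(180, 633, -167, 94), (183, 626, -167, 93), (186, 637, -169, 23), (189, 628, -168, 25), (192, 621, -168, 23), (195, 613, -168, 23), (198, 606, -168, 20), (201, 597, -168, 25), (204, 590, -168, 19), (207, 582, -167, 24), (210, 574, -167, 23), (213, 567, -167, 21), (216, 557, -167, 33), (219, 551, -167, 22), (222, 543, -166, 23), (225, 536, -166, 24), (228, 528, -166, 22), (231, 521, -166, 21), (234, 513, -166, 19), (237, 506, -166, 22), (240, 498, -166, 20), (243, 491, -165, 21), (246, 483, -165, 21), (249, 476, -165, 22), (252, 468, -165, 25), (255, 461, -165, 21), (258, 449, -163, 82), (261, 442, -163, 83), (264, 437, -164, 43), (267, 432, -165, 1), (270, 425, -164, 0), (273, 418, -164, 0), (276, 410, -164, -3), (279, 403, -164, -1), (282, 395, -164, -3), (285, 388, -164, 2), (288, 381, -163, 0)]
365 [(180, 631, -322, 88), (183, 622, -320, 93), (186, 615, -320, 96), (189, 625, -333, 25), (192, 618, -333, 20), (195, 610, -333, 22), (198, 602, -332, 24), (201, 594, -331, 25), (204, 587, -331, 23), (207, 579, -331, 21), (210, 571, -331, 21), (213, 563, -330, 24), (216, 556, -330, 20), (219, 547, -327, 33), (222, 541, -329, 21), (225, 533, -328, 22), (228, 525, -328, 24), (231, 518, -327, 24), (234, 511, -328, 20), (237, 503, -327, 23), (240, 495, -326, 24), (243, 488, -326, 25), (246, 438, -251, 426), (249, 432, -249, 437), (252, 427, -248, 443), (255, 423, -247, 444), (258, 418, -247, 445), (261, 413, -242, 467), (264, 408, -241, 474), (267, 404, -240, 480), (270, 399, -238, 488), (273, 395, -236, 497), (276, 391, -235, 503), (279, 387, -233, 510), (282, 383, -232, 515), (285, 379, -231, 522), (288, 376, -230, 528)]
```

Emit:
apply_moves(delta_pos=[[-0.04, 0.002, 0], [0, 0, 0]], twist=[[0, 0, 0], [0, 0, 0]])

```text
t: 6.2
position: [396.8, -228.6, 2.7]
tcp_rot: [0.0, 0.729, 0.685, 0.001]
force: [9.7, -0.6, -30.8]
gripper_width: 0.109
grasp_force: 39.0
```

Emit:
apply_moves(delta_pos=[[-0.04, 0.002, 0], [0, 0, 0]], twist=[[0, 0, 0], [0, 0, 0]])

```text
t: 6.45
position: [397.0, -228.6, 2.8]
tcp_rot: [0.002, 0.728, 0.685, 0.002]
force: [17.3, -1.0, -42.6]
gripper_width: 0.111
grasp_force: 38.8
```

Emit:
apply_moves(delta_pos=[[-0.04, 0.002, 0], [0, 0, 0]], twist=[[0, 0, 0], [0, 0, 0]])

```text
t: 6.7
position: [397.0, -228.7, 3.0]
tcp_rot: [0.003, 0.728, 0.685, 0.004]
force: [23.8, -1.4, -50.6]
gripper_width: 0.109
grasp_force: 38.6
```

Emit:
apply_moves(delta_pos=[[0.08, -0.005, 0], [0, 0, 0]], twist=[[0, 0, 0], [0, 0, 0]])

```text
t: 6.95
position: [396.7, -228.6, 2.9]
tcp_rot: [0.0, 0.729, 0.685, 0.001]
force: [9.0, 0.2, -29.4]
gripper_width: 0.11
grasp_force: 40.5
```

Emit:
apply_moves(delta_pos=[[0, 0, 0], [0, 0, 0], [0, 0, 0.3], [0, 0, 0.6], [0, 0, 0.6]], twist=[[0, 0, 0], [0, 0, 0], [0, 0, 0], [0, 0, 0], [0, 0, 0]], grip=0.72)

```text
t: 7.58
position: [395.5, -229.2, 94.9]
tcp_rot: [0.0, 0.729, 0.685, -0.0]
force: [1.0, -0.2, -0.2]
gripper_width: 0.277
grasp_force: 0.0
```

Run:
```python
from h import *
plan([445.7,162,109.3],88.2,[.016,.5,-.866])
```

```text
t 7.575 pos [ 395.5 -229.2   94.9] q [ 0.75  0.32 -0.42  2.06  0.18  0.79  0.16] F [ 1.  -0.2 -0.2] w 0.277 gf 0.0
shift [0.836 6.52  0.24 ] twist [ 2.249 -2.47   8.95 ]
```

Emit:
apply_moves(delta_pos=[[0.076, 0.593, 0.12], [0.076, 0.593, 0.12], [0.076, 0.593, 0.12], [0.076, 0.593, 0.12], [0.076, 0.593, 0.12]], twist=[[0.2045, -0.2245, 0.8136], [0.2045, -0.2245, 0.8136], [0.2045, -0.2245, 0.8136], [0.2045, -0.2245, 0.8136], [0.2045, -0.2245, 0.8136]], grip=0.2)

```text
t: 8.2
position: [418.5, -50.4, 130.2]
tcp_rot: [0.003, 0.438, 0.89, 0.13]
force: [0.6, 0.1, -0.2]
gripper_width: 0.8
grasp_force: 0.0
```

Emit:
apply_moves(delta_pos=[[0.076, 0.593, 0], [0.076, 0.593, 0], [0.076, 0.593, 0], [0.076, 0.593, 0], [0.076, 0.593, 0]], twist=[[0.2045, -0.2245, 0.8136], [0.2045, -0.2245, 0.8136], [0.2045, -0.2245, 0.8136], [0.2045, -0.2245, 0.8136], [0.2045, -0.2245, 0.8136]])

```text
t: 8.82
position: [441.5, 127.1, 129.7]
tcp_rot: [0.004, 0.086, 0.967, 0.24]
force: [0.5, 0.1, -0.3]
gripper_width: 0.8
grasp_force: 0.0
```

Emit:
apply_moves(delta_pos=[[0.076, 0.593, -0.06]], twist=[[0.2045, -0.2245, 0.8136]])

```text
t: 8.95
position: [446.4, 162.6, 126.1]
tcp_rot: [0.005, 0.013, 0.966, 0.259]
force: [0.7, -0.9, -0.5]
gripper_width: 0.798
grasp_force: 0.0
```

Run:
```python
from h import *
from cell import vision
plan([445.7,162,109.3],88.2,[.016,.5,-.866])
f=vision.grab_frame("side");np.savez("side2.npz",**f)
a=cv2.resize(f["img"][190:340,140:340],(800,600),interpolation=cv2.INTER_CUBIC)
cv2.imwrite("pics/s4.png",cv2.cvtColor(a,cv2.COLOR_RGB2BGR))
```

```text
t 8.95 pos [446.4 162.6 126.1] q [ 0.79  0.53 -1.09  2.09 -0.07  0.66  1.39] F [ 0.7 -0.9 -0.5] w 0.798 gf 0.0
shift [-0.011 -0.01  -0.28 ] twist [ 0.002  0.012 -0.022]
```

View pics/s4.png

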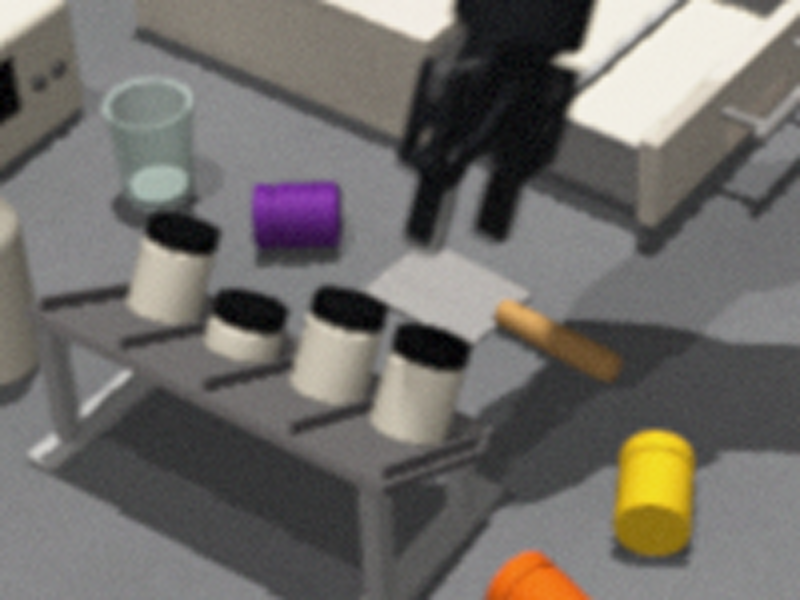

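The crop shows the open fingers with tips at crop (425,238) and (492,235), above and short of the near jar's lid at (430,345). I'll measure the tips by depth and by rays across both views.

Run:
```python
from h import *
from cell import vision,bot
s=load("side",2);C=cloud(s)
f=vision.grab_frame("top");np.savez("top2.npz",**f);CT=cloud(f)
S=bot.sense();q=S["tcp_rot"];R=Ro.from_quat([q[1],q[2],q[3],q[0]]).as_matrix();p=S["position"]
for nm,Q in(("side",C),("top",CT)):
    L=(Q.reshape(-1,3)-p)@R   # tool frame
    m=(abs(L[:,0])<25)&(abs(L[:,1])<65)&(L[:,2]<30)&(L[:,2]>-110)
    L=L[m]
    for lo,hi in((-65,0),(0,65)):
        l=L[(L[:,1]>lo)&(L[:,1]<hi)]
        print(nm,lo,len(l),"zmax pct",np.percentile(l[:,2],[90,97,99]).round(1) if len(l) else'', "x",np.percentile(l[:,0],[2,98]).round(1),"y",np.percentile(l[:,1],[2,50,98]).round(1))
# re-measure lids in the new top frame relative to tool frame
```

```text
side -65 423 zmax pct [ 9.7 24.6 28. ] x [-13.8  21.5] y [-58.1 -35.2  -1.5]
side 0 523 zmax pct [22.5 27.5 29.3] x [-12.9  17. ] y [ 2.  39.7 64.1]
top -65 18 zmax pct [11.4 20.7 24.8] x [11.7 20.6] y [-10.7  -4.2  -1.1]
top 0 75 zmax pct [17.4 25.6 28.2] x [-13.5  17.3] y [ 0.4 41.3 63.4]
```

Run:
```python
from h import *
from cell import bot
S=bot.sense();q=S["tcp_rot"];R=Ro.from_quat([q[1],q[2],q[3],q[0]]).as_matrix();p=S["position"]
for nm in("side","top"):
    L=(cloud(load(nm,2)).reshape(-1,3)-p)@R
    for lo,hi in((-60,-28),(28,60)):
        m=(abs(L[:,0])<16)&(L[:,1]>lo)&(L[:,1]<hi)&(L[:,2]<60)&(L[:,2]>-110)
        print(nm,lo,np.histogram(L[m,2],np.arange(-110,61,10))[0], np.sort(L[m&(L[:,2]<-5)][:,2])[-6:].round(0), L[m&(L[:,2]<-30)].mean(0).round(1))
    # lid of nearest jar in tool frame
    img=load(nm,2)["img"].reshape(-1,3); m=(img.max(1)<45)&(abs(L[:,0])<30)&(abs(L[:,1])<27)&(L[:,2]>-25)&(L[:,2]<30)
    l=L[m]; print("lid",len(l),l.mean(0).round(1) if len(l) else'',np.median(l[:,2]) if len(l) else'', np.ptp(l,axis=0) if len(l) else '')
```

```text
side -60 [21 64 49 46 41 44 21  0  0  0  0  3  0  0  0  0  5] [-46. -46. -46. -45. -45. -45.] [  2.5 -38.3 -76.8]
side 28 [53 36 36 51 50 44 22  0  0  0  0  0  0  0  0  0  0] [-46. -46. -46. -46. -45. -45.] [  4.6  43.1 -77.2]
lid 142 [ 4.2 -0.9 11. ] 9.511953654435844 [40.84320487 38.5914489  10.64184281]
top -60 [0 0 0 0 0 0 0 0 0 0 0 0 0 0 0 0 0] [] [nan nan nan]
top 28 [25 19  1  0  1  1  0  0  0  0  0  0  0  0  0  0  3] [-91. -91. -90. -88. -61. -51.] [  2.7  43.5 -98.9]
lid 23 [15.5 -2.3  7. ] 6.571498813715062 [ 8.82950968 18.24247755  5.3967874 ]<stdin>:8: RuntimeWarning: Mean of empty slice.
  ret = um.true_divide(
```

Emit:
apply_moves(delta_pos=[[0, 0.12, -0.207], [0, 0.12, -0.207], [0, 0.12, -0.207], [0, 0.12, -0.207]], twist=[[0, 0, 0], [0, 0, 0], [0, 0, 0], [0, 0, 0]])

```text
t: 9.55
position: [446.2, 190.3, 75.7]
tcp_rot: [0.004, 0.016, 0.966, 0.258]
force: [0.5, 0.2, -0.5]
gripper_width: 0.801
grasp_force: 0.0
```

Emit:
apply_moves(delta_pos=[[0, 0.12, -0.207], [0, 0.12, -0.207], [0, 0, 0]], twist=[[0, 0, 0], [0, 0, 0], [0, 0, 0]])

```text
t: 9.93
position: [445.1, 206.0, 50.5]
tcp_rot: [0.003, 0.015, 0.966, 0.259]
force: [-0.0, -0.0, -0.2]
gripper_width: 0.8
grasp_force: 0.0
```

Emit:
apply_moves(delta_pos=[[0, 0, 0], [0, 0, 0], [0, 0, 0]], twist=[[0, 0, 0], [0, 0, 0], [0, 0, 0]], grip=1.0, newtons=20)

```text
t: 10.3
position: [446.2, 205.0, 51.4]
tcp_rot: [0.004, 0.015, 0.966, 0.259]
force: [-0.9, -4.3, 2.2]
gripper_width: 0.508
grasp_force: 20.4
```

Emit:
apply_moves(delta_pos=[[0, -0.05, 0.087], [-0.004, -0.11, 0.19], [-0.004, -0.15, 0.26], [-0.004, -0.15, 0.26]], twist=[[0, 0, 0], [0, 0, 0], [0, 0, 0], [0, 0, 0]])

```text
t: 10.8
position: [445.2, 177.3, 100.2]
tcp_rot: [0.004, 0.015, 0.966, 0.259]
force: [-0.1, 0.2, -0.1]
gripper_width: 0.51
grasp_force: 20.6
```

Run:
```python
from h import *
plan([521,-281,75],-3.65)
```

```text
t 10.8 pos [445.2 177.3 100.2] q [ 0.72  0.57 -1.05  2.12 -0.04  0.58  1.36] F [-0.1  0.2 -0.1] w 0.51 gf 20.6
shift [ 1.263 -7.639 -0.419] twist [-2.247  2.473 -8.957]
```

Emit:
apply_moves(delta_pos=[[0.09, -0.3, 0.05], [0.09, -0.56, 0.05], [0.09, -0.57, 0], [0.09, -0.57, 0], [0.09, -0.57, 0]], twist=[[-0.1605, 0.1766, -0.64], [-0.1605, 0.1766, -0.64], [-0.1605, 0.1766, -0.64], [-0.1605, 0.1766, -0.64], [-0.1605, 0.1766, -0.64]])

```text
t: 11.42
position: [472.2, 22.2, 105.9]
tcp_rot: [0.003, 0.301, 0.937, 0.178]
force: [0.1, 0.1, -1.1]
gripper_width: 0.508
grasp_force: 20.6
```

Emit:
apply_moves(delta_pos=[[0.09, -0.57, 0], [0.09, -0.57, 0], [0.09, -0.57, 0], [0.09, -0.57, 0], [0.09, -0.57, 0]], twist=[[-0.1605, 0.1766, -0.64], [-0.1605, 0.1766, -0.64], [-0.1605, 0.1766, -0.64], [-0.1605, 0.1766, -0.64], [-0.1605, 0.1766, -0.64]])

```text
t: 12.05
position: [499.1, -148.5, 105.9]
tcp_rot: [0.001, 0.559, 0.825, 0.082]
force: [-0.1, 1.1, -1.7]
gripper_width: 0.512
grasp_force: 20.5
```

Emit:
apply_moves(delta_pos=[[0.09, -0.57, 0], [0.09, -0.57, 0], [0.09, -0.57, -0.1], [0.09, -0.4, -0.1]], twist=[[-0.1605, 0.1766, -0.64], [-0.1605, 0.1766, -0.64], [-0.1605, 0.1766, -0.64], [-0.1605, 0.1766, -0.64]])

```text
t: 12.55
position: [520.6, -275.7, 93.7]
tcp_rot: [0.0, 0.731, 0.682, -0.0]
force: [0.4, 0.0, -0.8]
gripper_width: 0.514
grasp_force: 20.6
```

Run:
```python
from h import *
from cell import vision,bot
plan([521,-281,4],-3.65)
p=bot.sense()["position"]
f=vision.grab_frame("side");np.savez("side3.npz",**f);C=cloud(f)
m=(abs(C[...,0]-p[0])<28)&(abs(C[...,1]-p[1])<28)&(C[...,2]>68)&(C[...,2]<160)
u=np.argwhere(m); P=C[m]; wh=f["img"][m].min(1)>110
print(len(P),"white z pct",np.percentile(P[wh][:,2],[1,3,10,50,97]).round(1),"xy",np.percentile(P[wh],[3,97],axis=0).round(1)-np.r_[p[:2],0])
```

```text
t 12.55 pos [ 520.6 -275.7   93.7] q [ 0.56  0.49 -0.24  1.76  0.14  0.9   0.2 ] F [ 0.4  0.  -0.8] w 0.514 gf 20.6
shift [ 0.007 -0.088 -1.495] twist [ 0.005 -0.002  0.035]
214 white z pct [118.6 119.3 121.5 135.8 153.9] xy [[-17.45002697  12.64163778 119.3       ]
 [  5.74997303  23.04163778 153.9       ]]
```

Emit:
apply_moves(delta_pos=[[0.005, -0.09, -0.3], [0, 0, -0.35], [0, 0, -0.35], [0, 0, -0.25], [0, 0, -0.1]], twist=[[0, 0, 0.035], [0, 0, 0], [0, 0, 0], [0, 0, 0], [0, 0, 0]])

```text
t: 13.22
position: [520.2, -278.8, 10.9]
tcp_rot: [-0.001, 0.727, 0.687, 0.0]
force: [0.3, 0.3, -1.0]
gripper_width: 0.51
grasp_force: 20.7
```

Emit:
apply_moves(delta_pos=[[0, 0, -0.04], [0, 0, -0.04], [0, 0, 0]], twist=[[0, 0, 0], [0, 0, 0], [0, 0, 0]])

```text
t: 13.6
position: [521.3, -279.4, 7.5]
tcp_rot: [0.0, 0.727, 0.686, 0.0]
force: [-0.1, -0.4, -1.2]
gripper_width: 0.514
grasp_force: 20.7
```

Emit:
apply_moves(delta_pos=[[0, 0, -0.03], [0, 0, -0.02], [0, 0, 0]], twist=[[0, 0, 0], [0, 0, 0], [0, 0, 0]])

```text
t: 13.98
position: [521.0, -279.3, 4.2]
tcp_rot: [-0.0, 0.727, 0.686, 0.0]
force: [0.7, -0.3, -0.8]
gripper_width: 0.509
grasp_force: 20.7
```

Emit:
apply_moves(delta_pos=[[0, 0, -0.02], [0, 0, -0.02], [0, 0, 0]], twist=[[0, 0, 0], [0, 0, 0], [0, 0, 0]])

```text
t: 14.35
position: [521.0, -279.3, 1.7]
tcp_rot: [-0.0, 0.727, 0.686, 0.0]
force: [0.1, 0.4, -0.1]
gripper_width: 0.509
grasp_force: 20.7
```

Emit:
apply_moves(delta_pos=[[0, 0, -0.02], [0, 0, -0.01], [0, 0, 0]], twist=[[0, 0, 0], [0, 0, 0], [0, 0, 0]])

```text
t: 14.72
position: [521.2, -279.5, 0.7]
tcp_rot: [0.0, 0.727, 0.686, 0.0]
force: [-0.7, -0.6, 6.7]
gripper_width: 0.509
grasp_force: 21.4
```

Emit:
apply_moves(delta_pos=[[0, 0, 0.015], [0.02, -0.001, 0], [0.015, -0.001, 0], [0, 0, 0]], twist=[[0, 0, 0], [0, 0, 0], [0, 0, 0], [0, 0, 0]])

```text
t: 15.22
position: [523.3, -279.4, 0.8]
tcp_rot: [-0.0, 0.727, 0.686, 0.0]
force: [0.0, 0.1, -0.9]
gripper_width: 0.508
grasp_force: 20.8
```

Emit:
apply_moves(delta_pos=[[0.015, -0.001, 0], [0, 0, 0]], twist=[[0, 0, 0], [0, 0, 0]])

```text
t: 15.48
position: [524.2, -279.5, 0.9]
tcp_rot: [0.0, 0.727, 0.686, 0.0]
force: [0.6, -1.0, -1.0]
gripper_width: 0.512
grasp_force: 20.8
```

Emit:
apply_moves(delta_pos=[[0.015, -0.001, 0], [0, 0, 0]], twist=[[0, 0, 0], [0, 0, 0]])

```text
t: 15.72
position: [524.8, -279.6, 0.9]
tcp_rot: [-0.0, 0.727, 0.686, -0.0]
force: [-0.1, 1.0, -0.5]
gripper_width: 0.509
grasp_force: 20.8
```

Emit:
apply_moves(delta_pos=[[0.015, -0.001, 0], [0, 0, 0]], twist=[[0, 0, 0], [0, 0, 0]])

```text
t: 15.98
position: [524.9, -279.6, 0.8]
tcp_rot: [-0.001, 0.727, 0.686, -0.0]
force: [-5.1, 0.5, 2.3]
gripper_width: 0.513
grasp_force: 20.9
```

Emit:
apply_moves(delta_pos=[[0.012, -0.001, 0], [0, 0, 0]], twist=[[0, 0, 0], [0, 0, 0]])

```text
t: 16.23
position: [525.5, -279.7, 0.7]
tcp_rot: [-0.001, 0.728, 0.686, -0.001]
force: [-6.3, 0.2, 2.8]
gripper_width: 0.507
grasp_force: 21.0
```

Emit:
apply_moves(delta_pos=[[-0.012, 0.001, -0.008], [0, 0, 0]], twist=[[0, 0, 0], [0, 0, 0]])

```text
t: 16.48
position: [525.5, -279.7, 0.7]
tcp_rot: [-0.0, 0.727, 0.686, -0.0]
force: [-4.9, 1.2, 5.3]
gripper_width: 0.507
grasp_force: 21.3
```

Emit:
apply_moves(delta_pos=[[0, 0, 0], [0, 0, 0], [0, 0, 0.1], [0, 0, 0.4], [0, 0, 0.8]], twist=[[0, 0, 0], [0, 0, 0], [0, 0, 0], [0, 0, 0], [0, 0, 0]], grip=0.25)

```text
t: 17.1
position: [524.8, -279.0, 78.0]
tcp_rot: [-0.002, 0.727, 0.686, -0.0]
force: [0.4, -0.7, 0.5]
gripper_width: 0.749
grasp_force: 0.0
```

Run:
```python
from h import *
from cell import vision
d,w=plan([503.2,165,117],88.2,[.016,.5,-.866]); print((d/13).round(4),(w/13).round(4))
f=vision.grab_frame("top");np.savez("top3.npz",**f);C=cloud(f);img=f["img"]
m=(img.max(2)<50)&(abs(C[...,0]-524)<40)&(abs(C[...,1]+280)<40)&(abs(C[...,2]-75)<12)
uv=np.argwhere(m).mean(0)[::-1]; print(m.sum(),uv,cast(f,*uv,77),C[m].mean(0))
m=(img.max(2)<45)&(abs(C[...,0]-503)<35)&(abs(C[...,1]-158)<30)&(C[...,2]>95)
uv=np.argwhere(m).mean(0)[::-1]; print(m.sum(),uv,cast(f,*uv,114.5))
```

```text
t 17.1 pos [ 524.8 -279.    78. ] q [ 0.57  0.52 -0.24  1.76  0.15  0.88  0.2 ] F [ 0.4 -0.7  0.5] w 0.749 gf 0.0
shift [-0.36   7.401  0.65 ] twist [ 2.257 -2.485  8.919]
[-0.0277  0.5693  0.05  ] [ 0.1736 -0.1912  0.686 ]
67 [343.91044776 226.73134328] [ 521.13910719 -268.41045389   77.        ] [ 520.97952399 -268.26218061   78.08641295]
221 [159.66968326 235.48868778] [502.03243263 158.14265347 114.5       ]
```

Emit:
apply_moves(delta_pos=[[-0.0277, 0.3, 0.3], [-0.0277, 0.55, 0.3], [-0.0277, 0.589, 0.1], [-0.0277, 0.589, 0], [-0.0277, 0.589, 0]], twist=[[0.1736, -0.1912, 0.686], [0.1736, -0.1912, 0.686], [0.1736, -0.1912, 0.686], [0.1736, -0.1912, 0.686], [0.1736, -0.1912, 0.686]])

```text
t: 17.77
position: [517.9, -121.7, 121.2]
tcp_rot: [0.003, 0.487, 0.866, 0.111]
force: [0.6, -0.8, -0.3]
gripper_width: 0.751
grasp_force: 0.0
```

Emit:
apply_moves(delta_pos=[[-0.0277, 0.589, 0.1], [-0.0277, 0.589, 0], [-0.0277, 0.589, 0], [-0.0277, 0.589, 0], [-0.0277, 0.589, 0]], twist=[[0.1736, -0.1912, 0.686], [0.1736, -0.1912, 0.686], [0.1736, -0.1912, 0.686], [0.1736, -0.1912, 0.686], [0.1736, -0.1912, 0.686]])

```text
t: 18.4
position: [509.6, 54.9, 126.9]
tcp_rot: [0.005, 0.198, 0.957, 0.211]
force: [-0.3, -0.1, 0.2]
gripper_width: 0.749
grasp_force: 0.0
```

Emit:
apply_moves(delta_pos=[[-0.0277, 0.589, 0], [-0.0277, 0.589, 0], [-0.0277, 0.589, 0]], twist=[[0.1736, -0.1912, 0.686], [0.1736, -0.1912, 0.686], [0.1736, -0.1912, 0.686]])

```text
t: 18.77
position: [504.7, 160.8, 126.8]
tcp_rot: [0.006, 0.014, 0.965, 0.261]
force: [0.8, -0.3, 0.0]
gripper_width: 0.75
grasp_force: 0.0
```

Run:
```python
from h import *
from cell import vision
plan([503.2,160.5,126],88.2,[.016,.5,-.866])
f=vision.grab_frame("top");np.savez("top4.npz",**f);C=cloud(f);img=f["img"]
m=(img.max(2)<50)&(abs(C[...,0]-524)<40)&(abs(C[...,1]+280)<40)&(abs(C[...,2]-75)<12)
u=np.argwhere(m)[:,::-1]; uv=u.mean(0); print(m.sum(),uv,cast(f,*uv,77),C[m].mean(0))
for u_ in (300,365): print([ (v,*C[v,u_].round(0).astype(int).tolist()) for v in range(212,225,1)])
```

```text
t 18.775 pos [504.7 160.8 126.8] q [ 0.69  0.58 -0.99  1.96 -0.05  0.71  1.4 ] F [ 0.8 -0.3  0. ] w 0.75 gf 0.0
shift [-0.025 -0.005 -0.013] twist [-0.02   0.019 -0.011]
0 [nan nan] [nan nan nan] [nan nan nan]
[(212, 569, -167, 20), (213, 566, -167, 23), (214, 562, -167, 30), (215, 560, -167, 31), (216, 558, -167, 29), (217, 555, -167, 29), (218, 554, -167, 20), (219, 551, -167, 21), (220, 549, -167, 22), (221, 546, -167, 22), (222, 543, -166, 24), (223, 541, -167, 20), (224, 538, -166, 22)]
[(212, 566, -330, 24), (213, 564, -330, 21), (214, 562, -330, 19), (215, 559, -330, 21), (216, 556, -330, 21), (217, 552, -328, 30), (218, 549, -327, 35), (219, 547, -327, 32), (220, 545, -328, 29), (221, 543, -329, 21), (222, 541, -329, 23), (223, 538, -328, 24), (224, 536, -329, 21)]<stdin>:6: RuntimeWarning: Mean of empty slice.
  ret = um.true_divide(
```

Run:
```python
from h import *
f=load("top",4);C=cloud(f);img=f["img"]
print(proj(f,[524.8,-279,78]))
m=(abs(C[...,0]-515)<70)&(abs(C[...,1]+245)<95)&(C[...,2]>55)
u=np.argwhere(m);print(m.sum(),u.min(0),u.max(0)) if m.any() else print("none")
for v in range(215,242,3): print(v,[(int(C[v,x,2]),int(img[v,x].max())) for x in range(330,360,4)])
```

```text
[348.39886    225.06058722]
402 [216 309] [259 371]
215 [(19, 185), (18, 186), (22, 197), (24, 197), (23, 193), (23, 190), (23, 195), (22, 193)]
218 [(34, 168), (31, 183), (33, 186), (35, 183), (78, 66), (77, 58), (80, 126), (32, 198)]
221 [(24, 196), (21, 197), (22, 197), (78, 74), (78, 58), (79, 55), (78, 52), (21, 163)]
224 [(24, 198), (22, 198), (21, 151), (79, 54), (77, 58), (81, 58), (74, 54), (78, 148)]
227 [(21, 198), (23, 178), (38, 115), (79, 59), (76, 60), (79, 59), (79, 57), (75, 147)]
230 [(1035, 198), (20, 171), (28, 120), (78, 54), (78, 61), (79, 61), (78, 54), (21, 190)]
233 [(24, 199), (19, 175), (20, 146), (52, 90), (77, 58), (78, 55), (54, 147), (20, 198)]
236 [(22, 198), (21, 196), (20, 154), (23, 134), (37, 104), (21, 158), (22, 198), (20, 197)]
239 [(22, 198), (22, 199), (24, 195), (24, 172), (22, 189), (23, 198), (21, 197), (21, 198)]
```

Emit:
apply_moves(delta_pos=[[-0.025, 0.12, -0.22], [0, 0.12, -0.207], [0, 0.12, -0.207], [0, 0.12, -0.207]], twist=[[0, 0, 0], [0, 0, 0], [0, 0, 0], [0, 0, 0]])

```text
t: 19.32
position: [502.8, 189.0, 75.0]
tcp_rot: [0.005, 0.016, 0.965, 0.26]
force: [-0.0, -0.1, -0.5]
gripper_width: 0.749
grasp_force: 0.0
```

Emit:
apply_moves(delta_pos=[[0, 0.12, -0.207], [0, 0.12, -0.207], [0, 0, 0]], twist=[[0, 0, 0], [0, 0, 0], [0, 0, 0]])

```text
t: 19.7
position: [501.9, 204.0, 50.3]
tcp_rot: [0.004, 0.015, 0.965, 0.26]
force: [-0.1, 0.3, -0.6]
gripper_width: 0.754
grasp_force: 0.0
```

Emit:
apply_moves(delta_pos=[[0, 0, 0], [0, 0, 0], [0, 0, 0]], twist=[[0, 0, 0], [0, 0, 0], [0, 0, 0]], grip=1.0, newtons=20)

```text
t: 20.08
position: [503.2, 202.8, 51.4]
tcp_rot: [0.005, 0.016, 0.965, 0.26]
force: [0.9, -3.7, 1.3]
gripper_width: 0.505
grasp_force: 20.8
```

```bash
cat >> h.py <<'E'
def lids(f):
    C=cloud(f);img=f["img"]
    m=((img.max(2)<90)&(abs(C[...,0]-515)<60)&(abs(C[...,1]+240)<110)&(abs(C[...,2]-78)<9)).astype(np.uint8)
    n,l,st,ce=cv2.connectedComponentsWithStats(m)
    for i in range(1,n):
        if st[i,4]>30:
            print("lid",st[i],cast(f,*ce[i],77).round(1),C[l==i].mean(0).round(1))
    return m
E
python3 - <<'E'
from h import *
lids(load("top",4))
E
```

```text
lid [340 218  18  17 234] [ 523.3 -279.3   77. ] [ 523.2 -279.1   77.9]
```

Emit:
apply_moves(delta_pos=[[0, -0.05, 0.087], [-0.004, -0.11, 0.19], [-0.004, -0.15, 0.26], [-0.004, -0.15, 0.26]], twist=[[0, 0, 0], [0, 0, 0], [0, 0, 0], [0, 0, 0]])

```text
t: 20.58
position: [502.1, 175.2, 100.1]
tcp_rot: [0.005, 0.015, 0.965, 0.26]
force: [-0.5, 0.3, -1.9]
gripper_width: 0.505
grasp_force: 20.7
```

Run:
```python
from h import *
d,w=plan([523.5,-231.5,95],-3.65); print((d/12).round(4),(w/12).round(4))
```

```text
t 20.575 pos [502.1 175.2 100.1] q [ 0.64  0.61 -0.97  1.99 -0.03  0.64  1.37] F [-0.5  0.3 -1.9] w 0.505 gf 20.7
shift [ 0.357 -6.779 -0.086] twist [-2.251  2.495 -8.949]
[ 0.0297 -0.5649 -0.0071] [-0.1876  0.2079 -0.7458]
```

Emit:
apply_moves(delta_pos=[[0.0275, -0.3, 0.05], [0.0275, -0.555, 0.05], [0.0275, -0.555, 0], [0.0275, -0.555, 0], [0.0275, -0.555, 0]], twist=[[-0.1732, 0.1919, -0.6884], [-0.1732, 0.1919, -0.6884], [-0.1732, 0.1919, -0.6884], [-0.1732, 0.1919, -0.6884], [-0.1732, 0.1919, -0.6884]])

```text
t: 21.2
position: [510.2, 23.2, 105.9]
tcp_rot: [0.004, 0.323, 0.931, 0.172]
force: [0.4, 0.2, -2.5]
gripper_width: 0.511
grasp_force: 20.7
```

Emit:
apply_moves(delta_pos=[[0.0275, -0.555, 0], [0.0275, -0.555, 0], [0.0275, -0.555, 0], [0.0275, -0.555, 0], [0.0275, -0.555, 0]], twist=[[-0.1732, 0.1919, -0.6884], [-0.1732, 0.1919, -0.6884], [-0.1732, 0.1919, -0.6884], [-0.1732, 0.1919, -0.6884], [-0.1732, 0.1919, -0.6884]])

```text
t: 21.82
position: [518.4, -142.9, 105.9]
tcp_rot: [0.001, 0.595, 0.801, 0.067]
force: [0.0, -0.2, -1.1]
gripper_width: 0.509
grasp_force: 20.7
```

Emit:
apply_moves(delta_pos=[[0.0275, -0.555, -0.06], [0.0275, -0.555, -0.06], [0.0275, -0.374, -0.06], [0, 0, 0]], twist=[[-0.1732, 0.1919, -0.6884], [-0.1732, 0.1919, -0.6884], [-0.1732, 0.1919, -0.6884], [0, 0, 0]])

```text
t: 22.32
position: [523.9, -231.5, 94.4]
tcp_rot: [-0.0, 0.73, 0.684, 0.0]
force: [-0.2, 0.5, -2.3]
gripper_width: 0.512
grasp_force: 20.9
```

Run:
```python
from h import *
plan([523.5,-231.5,4],-3.65)
```

```text
t 22.325 pos [ 523.9 -231.5   94.4] q [ 0.46  0.46 -0.19  1.81  0.11  0.88  0.16] F [-0.2  0.5 -2.3] w 0.512 gf 20.9
shift [-0.007  0.    -1.507] twist [-0.002  0.001  0.006]
```

Emit:
apply_moves(delta_pos=[[0, 0, -0.35], [0, 0, -0.4], [0, 0, -0.4], [0, 0, -0.27], [0, 0, -0.07]], twist=[[0, 0, 0.006], [0, 0, 0], [0, 0, 0], [0, 0, 0], [0, 0, 0]])

```text
t: 22.95
position: [523.0, -230.4, 4.2]
tcp_rot: [-0.001, 0.729, 0.685, 0.0]
force: [-0.1, 0.4, -1.6]
gripper_width: 0.509
grasp_force: 20.9
```

Emit:
apply_moves(delta_pos=[[0, 0, -0.02], [0, 0, -0.02], [0, 0, 0]], twist=[[0, 0, 0], [0, 0, 0], [0, 0, 0]])

```text
t: 23.32
position: [523.9, -231.1, 2.9]
tcp_rot: [0.0, 0.729, 0.685, 0.0]
force: [0.9, 0.2, -2.1]
gripper_width: 0.512
grasp_force: 20.9
```

Emit:
apply_moves(delta_pos=[[0, 0, -0.012], [0, 0, 0]], twist=[[0, 0, 0], [0, 0, 0]])

```text
t: 23.58
position: [523.6, -231.0, 1.7]
tcp_rot: [-0.0, 0.729, 0.685, 0.0]
force: [-0.6, 0.3, -1.4]
gripper_width: 0.507
grasp_force: 20.9
```

Emit:
apply_moves(delta_pos=[[0, 0, -0.012], [0.03, -0.002, 0], [0.025, -0.002, 0], [0, 0, 0]], twist=[[0, 0, 0], [0, 0, 0], [0, 0, 0], [0, 0, 0]])

```text
t: 24.08
position: [527.0, -231.3, 0.9]
tcp_rot: [0.0, 0.729, 0.685, 0.0]
force: [0.4, 0.0, -0.6]
gripper_width: 0.508
grasp_force: 20.9
```

Emit:
apply_moves(delta_pos=[[0.012, -0.001, 0], [0, 0, 0]], twist=[[0, 0, 0], [0, 0, 0]])

```text
t: 24.32
position: [527.6, -231.3, 0.9]
tcp_rot: [-0.0, 0.729, 0.685, 0.0]
force: [0.9, 0.9, -2.2]
gripper_width: 0.508
grasp_force: 20.9
```

Emit:
apply_moves(delta_pos=[[0.01, -0.001, 0], [0, 0, 0]], twist=[[0, 0, 0], [0, 0, 0]])

```text
t: 24.58
position: [528.2, -231.4, 0.9]
tcp_rot: [-0.0, 0.729, 0.685, 0.0]
force: [-0.1, 0.4, -2.2]
gripper_width: 0.508
grasp_force: 20.9
```

Emit:
apply_moves(delta_pos=[[0.008, 0, 0], [0, 0, 0]], twist=[[0, 0, 0], [0, 0, 0]])

```text
t: 24.82
position: [528.5, -231.4, 0.9]
tcp_rot: [-0.0, 0.729, 0.684, -0.0]
force: [-0.5, -0.3, -1.6]
gripper_width: 0.511
grasp_force: 20.9
```

Emit:
apply_moves(delta_pos=[[0.008, 0, 0], [0, 0, 0]], twist=[[0, 0, 0], [0, 0, 0]])

```text
t: 25.08
position: [528.6, -231.4, 0.8]
tcp_rot: [-0.0, 0.729, 0.684, -0.0]
force: [-1.9, -0.0, 0.9]
gripper_width: 0.51
grasp_force: 20.9
```

Emit:
apply_moves(delta_pos=[[0.008, 0, 0], [0, 0, 0]], twist=[[0, 0, 0], [0, 0, 0]])

```text
t: 25.32
position: [528.7, -231.4, 0.8]
tcp_rot: [-0.001, 0.729, 0.684, -0.0]
force: [-5.2, -0.3, 1.7]
gripper_width: 0.512
grasp_force: 21.1
```

Emit:
apply_moves(delta_pos=[[-0.007, 0, 0], [-0.0015, -0.025, 0], [-0.0015, -0.025, 0], [-0.0015, -0.025, 0], [0, 0, 0]], twist=[[0, 0, 0], [0, 0, 0], [0, 0, 0], [0, 0, 0], [0, 0, 0]])

```text
t: 25.95
position: [528.6, -233.4, 0.8]
tcp_rot: [-0.001, 0.728, 0.685, 0.001]
force: [-5.2, 7.6, 4.5]
gripper_width: 0.507
grasp_force: 21.4
```

Emit:
apply_moves(delta_pos=[[-0.001, -0.018, -0.006], [0, 0, 0]], twist=[[0, 0, 0], [0, 0, 0]])

```text
t: 26.2
position: [529.1, -233.7, 0.8]
tcp_rot: [-0.001, 0.728, 0.685, 0.001]
force: [-5.0, 8.4, 7.0]
gripper_width: 0.507
grasp_force: 21.7
```

Emit:
apply_moves(delta_pos=[[0, 0, 0], [0, 0, 0], [0, 0, 0.1], [0, 0, 0.4], [0, 0, 0.9]], twist=[[0, 0, 0], [0, 0, 0], [0, 0, 0], [0, 0, 0], [0, 0, 0]], grip=0.25)

```text
t: 26.82
position: [527.4, -236.7, 83.9]
tcp_rot: [-0.002, 0.729, 0.684, -0.001]
force: [1.2, -1.0, 0.8]
gripper_width: 0.755
grasp_force: 0.0
```

Run:
```python
from h import *
from cell import vision
f=vision.grab_frame("top");np.savez("top5.npz",**f);C=cloud(f);img=f["img"]
m=(img.max(2)<45)&(abs(C[...,0]-625)<35)&(abs(C[...,1]-155)<30)&(C[...,2]>95)
uv=np.argwhere(m).mean(0)[::-1]; l=cast(f,*uv,114.5);print(m.sum(),uv,l)
d,w=plan([625.2,156.8,126],88.2,[.016,.5,-.866]); print((d/13).round(4),(w/13).round(4))
```

```text
191 [163.37172775 183.82198953] [624.31008466 154.63460696 114.5       ]
t 26.875 pos [ 532.1 -238.2   92.4] q [ 0.47  0.47 -0.19  1.79  0.11  0.88  0.16] F [ 2.8 -1.   5.2] w 0.756 gf 0.0
shift [1.552 6.583 0.56 ] twist [ 2.224 -2.43   8.961]
[0.1194 0.5063 0.0431] [ 0.1711 -0.1869  0.6893]
```

Run:
```python
from h import *
from cell import vision,bot
f=vision.grab_frame("side");np.savez("side5.npz",**f)
a=cv2.resize(f["img"][150:260,220:366],(797,600),interpolation=cv2.INTER_CUBIC)
cv2.imwrite("pics/s5.png",cv2.cvtColor(a,cv2.COLOR_RGB2BGR))
plan([625.2,156.8,126],88.2,[.016,.5,-.866])
```

```text
t 26.925 pos [ 532.8 -238.4   90.4] q [ 0.47  0.48 -0.19  1.79  0.11  0.87  0.16] F [ 0.3 -0.8  0.3] w 0.75 gf 0.0
shift [1.54  6.587 0.594] twist [ 2.219 -2.419  8.965]
```

View pics/s5.png

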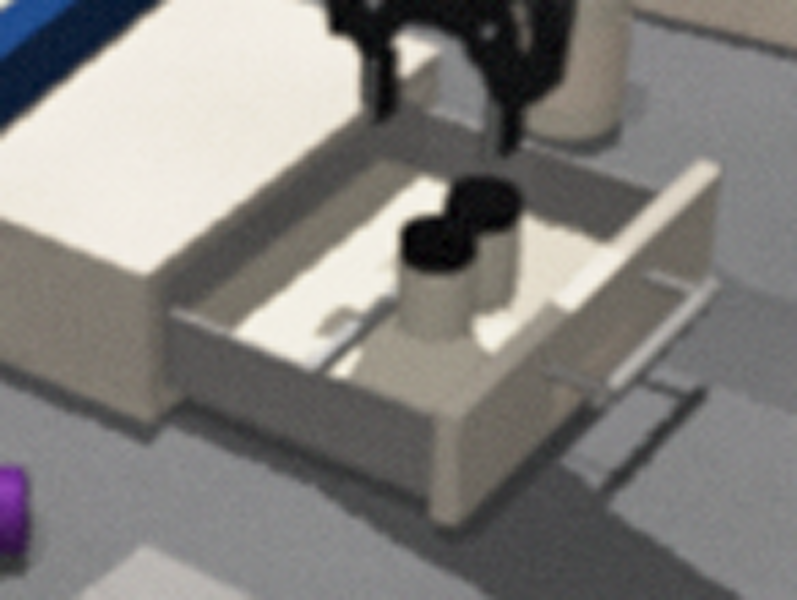

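Emit:
apply_moves(delta_pos=[[0.05, 0.25, 0.3], [0.08, 0.49, 0.3], [0.11, 0.49, 0.2], [0.11, 0.49, 0], [0.11, 0.49, 0]], twist=[[0.1585, -0.1728, 0.6404], [0.1585, -0.1728, 0.6404], [0.1585, -0.1728, 0.6404], [0.1585, -0.1728, 0.6404], [0.1585, -0.1728, 0.6404]])

```text
t: 27.55
position: [556.9, -103.8, 133.2]
tcp_rot: [0.002, 0.507, 0.856, 0.101]
force: [0.1, 0.3, -0.5]
gripper_width: 0.755
grasp_force: 0.0
```

Emit:
apply_moves(delta_pos=[[0.11, 0.49, 0], [0.11, 0.49, 0], [0.12, 0.49, 0], [0.12, 0.49, 0], [0.12, 0.49, 0]], twist=[[0.1585, -0.1728, 0.6404], [0.1585, -0.1728, 0.6404], [0.1585, -0.1728, 0.6404], [0.1585, -0.1728, 0.6404], [0.1585, -0.1728, 0.6404]])

```text
t: 28.18
position: [591.7, 43.0, 132.8]
tcp_rot: [0.003, 0.242, 0.951, 0.193]
force: [-0.1, -0.9, 0.1]
gripper_width: 0.751
grasp_force: 0.0
```

Emit:
apply_moves(delta_pos=[[0.125, 0.49, -0.05], [0.125, 0.49, -0.05], [0.125, 0.49, -0.05], [0.125, 0.457, -0.056], [0, 0, 0]], twist=[[0.1585, -0.1728, 0.6404], [0.1585, -0.1728, 0.6404], [0.1585, -0.1728, 0.6404], [0.1585, -0.1728, 0.6404], [0, 0, 0]])

```text
t: 28.8
position: [621.5, 159.7, 119.8]
tcp_rot: [0.003, 0.014, 0.967, 0.255]
force: [0.0, 1.0, 0.4]
gripper_width: 0.749
grasp_force: 0.0
```

Run:
```python
from h import *
from cell import vision
plan([625.2,156.8,126],88.2,[.016,.5,-.866])
f=vision.grab_frame("top");np.savez("top6.npz",**f);lids(f);C=cloud(f)
for u_ in (300,365): print([ (v,*C[v,u_].round(0).astype(int).tolist()) for v in range(213,223,1)])
s=vision.grab_frame("side");np.savez("side6.npz",**s)
```

```text
t 28.8 pos [621.5 159.7 119.8] q [ 0.52  0.71 -0.85  1.68  0.01  0.84  1.37] F [0.  1.  0.4] w 0.749 gf 0.0
shift [ 0.062 -0.048  0.103] twist [ 0.043 -0.015 -0.021]
lid [343 218  15  15 122] [ 528.7 -285.7   77. ] [ 528.5 -285.5   78.2]
[(213, 448, -150, 644), (214, 446, -149, 646), (215, 445, -149, 646), (216, 444, -149, 647), (217, 443, -149, 649), (218, 442, -149, 650), (219, 441, -149, 650), (220, 440, -149, 650), (221, 438, -149, 653), (222, 437, -149, 653)]
[(213, 563, -330, 24), (214, 560, -329, 27), (215, 558, -329, 24), (216, 556, -329, 24), (217, 552, -328, 31), (218, 549, -327, 33), (219, 546, -327, 35), (220, 545, -328, 28), (221, 544, -329, 20), (222, 540, -328, 27)]
```

Emit:
apply_moves(delta_pos=[[0.062, -0.048, 0.103], [0, 0.12, -0.207], [0, 0.12, -0.207], [0, 0.12, -0.207]], twist=[[0.043, -0.015, -0.021], [0, 0, 0], [0, 0, 0], [0, 0, 0]])

```text
t: 29.4
position: [624.4, 177.6, 87.9]
tcp_rot: [0.004, 0.016, 0.966, 0.258]
force: [-0.1, -0.1, 0.6]
gripper_width: 0.749
grasp_force: 0.0
```

Emit:
apply_moves(delta_pos=[[0, 0.12, -0.207], [0, 0.12, -0.207], [0, 0.12, -0.207], [0, 0, 0]], twist=[[0, 0, 0], [0, 0, 0], [0, 0, 0], [0, 0, 0]])

```text
t: 29.9
position: [624.0, 199.3, 50.8]
tcp_rot: [0.004, 0.016, 0.966, 0.258]
force: [-0.1, -1.0, -0.3]
gripper_width: 0.75
grasp_force: 0.0
```

Emit:
apply_moves(delta_pos=[[0, 0, 0], [0, 0, 0], [0, 0, 0]], twist=[[0, 0, 0], [0, 0, 0], [0, 0, 0]], grip=1.0, newtons=20)

```text
t: 30.28
position: [625.5, 198.1, 52.3]
tcp_rot: [0.005, 0.016, 0.966, 0.258]
force: [0.6, -2.0, 1.6]
gripper_width: 0.505
grasp_force: 20.7
```

Emit:
apply_moves(delta_pos=[[0, -0.05, 0.087], [-0.004, -0.11, 0.19], [-0.004, -0.15, 0.26], [-0.004, -0.15, 0.26]], twist=[[0, 0, 0], [0, 0, 0], [0, 0, 0], [0, 0, 0]])

```text
t: 30.78
position: [624.6, 170.1, 101.2]
tcp_rot: [0.005, 0.016, 0.966, 0.258]
force: [-0.1, -0.2, -1.6]
gripper_width: 0.511
grasp_force: 20.6
```

Run:
```python
from h import *
s=load("side",6);C=cloud(s);img=s["img"]
m=((img.max(2)<70)&(abs(C[...,0]-520)<60)&(abs(C[...,1]+240)<90)&(abs(C[...,2]-78)<12)).astype(np.uint8)
n,l,st,ce=cv2.connectedComponentsWithStats(m)
for i in range(1,n):
    if st[i,4]>20: print(st[i],ce[i].round(1),cast(s,*ce[i],77).round(1),C[l==i].mean(0).round(1))
d,w=plan([527,-181,100],-3.65); print((d/13).round(4),(w/13).round(4))
```

```text
[294 182  22  18 232] [304.2 190.6] [ 523.  -250.3   77. ] [ 523.9 -252.4   75.8]
t 30.775 pos [624.6 170.1 101.2] q [ 0.5   0.73 -0.84  1.69  0.02  0.79  1.36] F [-0.1 -0.2 -1.6] w 0.511 gf 20.6
shift [-1.627 -5.852 -0.02 ] twist [-2.23   2.472 -8.946]
[-0.1251 -0.4501 -0.0015] [-0.1716  0.1901 -0.6881]
```

Emit:
apply_moves(delta_pos=[[-0.1246, -0.25, 0.08], [-0.1246, -0.48, 0.08], [-0.1246, -0.48, 0], [-0.1246, -0.48, 0], [-0.1246, -0.48, 0]], twist=[[-0.1716, 0.1901, -0.6881], [-0.1716, 0.1901, -0.6881], [-0.1716, 0.1901, -0.6881], [-0.1716, 0.1901, -0.6881], [-0.1716, 0.1901, -0.6881]])

```text
t: 31.4
position: [586.7, 39.4, 110.5]
tcp_rot: [0.003, 0.323, 0.931, 0.171]
force: [-0.4, -0.5, -1.4]
gripper_width: 0.506
grasp_force: 20.6
```

Run:
```python
from h import *
from cell import vision
f=vision.grab_frame("top");np.savez("top7.npz",**f);m=lids(f);
```

```text
lid [321 216  18  18 236] [ 526.7 -234.5   77. ] [ 526.6 -234.3   78.1]
lid [340 217  18  18 231] [ 523.9 -279.4   77. ] [ 523.8 -279.2   78.2]
```

Emit:
apply_moves(delta_pos=[[-0.1246, -0.48, 0], [-0.1246, -0.48, 0], [-0.1246, -0.48, 0], [-0.1246, -0.48, 0], [-0.1246, -0.48, 0]], twist=[[-0.1716, 0.1901, -0.6881], [-0.1716, 0.1901, -0.6881], [-0.1716, 0.1901, -0.6881], [-0.1716, 0.1901, -0.6881], [-0.1716, 0.1901, -0.6881]])

```text
t: 32.08
position: [549.4, -104.1, 110.4]
tcp_rot: [0.001, 0.595, 0.801, 0.067]
force: [-0.9, 0.0, -0.7]
gripper_width: 0.512
grasp_force: 20.7
```

Emit:
apply_moves(delta_pos=[[-0.1246, -0.48, -0.06], [-0.1246, -0.48, -0.06], [-0.1246, -0.35, -0.06], [0, 0, 0]], twist=[[-0.1716, 0.1901, -0.6881], [-0.1716, 0.1901, -0.6881], [-0.1716, 0.1901, -0.6881], [0, 0, 0]])

```text
t: 32.58
position: [527.2, -182.4, 99.0]
tcp_rot: [-0.0, 0.729, 0.684, 0.0]
force: [-0.1, 1.0, -0.8]
gripper_width: 0.511
grasp_force: 20.7
```

Run:
```python
from h import *
from cell import vision
plan([527.5,-183,3],-3.65)
f=vision.grab_frame("top");np.savez("top8.npz",**f);m=lids(f)
f=load("top",7); C=cloud(f)
print("expect px",proj(f,[525,-280,78]),proj(f,[528,-236,78]), [C[int(v),int(u),2] for u,v in (proj(f,[525,-280,78]),proj(f,[528,-236,78]))])
```

```text
t 32.575 pos [ 527.2 -182.4   99. ] q [ 0.35  0.43 -0.15  1.84  0.08  0.87  0.1 ] F [-0.1  1.  -0.8] w 0.511 gf 20.7
shift [ 0.005 -0.01  -1.6  ] twist [-0.004  0.003  0.001]
expect px [348.82011373 224.96998146] [330.09512583 224.02592128] [np.float64(77.24768110941078), np.float64(78.87518890108171)]
```

Emit:
apply_moves(delta_pos=[[0, -0.01, -0.35], [0, 0, -0.45], [0, 0, -0.45], [0, 0, -0.27], [0, 0, -0.07]], twist=[[0, 0, 0], [0, 0, 0], [0, 0, 0], [0, 0, 0], [0, 0, 0]])

```text
t: 33.25
position: [526.8, -181.8, 2.6]
tcp_rot: [-0.001, 0.729, 0.685, 0.0]
force: [-0.3, 0.6, -1.6]
gripper_width: 0.509
grasp_force: 20.7
```

Emit:
apply_moves(delta_pos=[[0, 0, -0.015], [0, 0, -0.01], [0, 0, 0]], twist=[[0, 0, 0], [0, 0, 0], [0, 0, 0]])

```text
t: 33.62
position: [527.5, -182.5, 2.2]
tcp_rot: [0.0, 0.729, 0.684, 0.001]
force: [-0.6, 0.2, -0.3]
gripper_width: 0.512
grasp_force: 20.7
```

Emit:
apply_moves(delta_pos=[[0, 0, -0.008], [0, 0, 0]], twist=[[0, 0, 0], [0, 0, 0]])

```text
t: 33.88
position: [527.4, -182.5, 1.6]
tcp_rot: [0.0, 0.729, 0.684, 0.001]
force: [-0.5, 1.2, 4.4]
gripper_width: 0.51
grasp_force: 21.0
```

Emit:
apply_moves(delta_pos=[[0, 0, 0.014], [0.03, -0.002, 0], [0.022, -0.002, 0], [0, 0, 0]], twist=[[0, 0, 0], [0, 0, 0], [0, 0, 0], [0, 0, 0]])

```text
t: 34.38
position: [530.3, -182.7, 1.8]
tcp_rot: [-0.0, 0.729, 0.684, 0.0]
force: [-0.9, -0.3, -1.0]
gripper_width: 0.507
grasp_force: 20.7
```

Emit:
apply_moves(delta_pos=[[-0.003, -0.04, 0], [-0.003, -0.04, 0], [-0.002, -0.04, 0], [0, 0, 0]], twist=[[0, 0, 0], [0, 0, 0], [0, 0, 0], [0, 0, 0]])

```text
t: 34.88
position: [529.6, -190.1, 2.0]
tcp_rot: [-0.0, 0.729, 0.684, 0.0]
force: [-0.3, -0.0, -0.7]
gripper_width: 0.511
grasp_force: 20.7
```

Emit:
apply_moves(delta_pos=[[-0.001, -0.02, 0], [0, 0, 0]], twist=[[0, 0, 0], [0, 0, 0]])

```text
t: 35.12
position: [529.6, -190.9, 1.9]
tcp_rot: [-0.0, 0.729, 0.684, 0.0]
force: [-0.8, 1.1, -0.4]
gripper_width: 0.51
grasp_force: 20.7
```

Emit:
apply_moves(delta_pos=[[-0.001, -0.02, 0], [0, 0, 0]], twist=[[0, 0, 0], [0, 0, 0]])

```text
t: 35.38
position: [529.5, -192.0, 1.9]
tcp_rot: [-0.0, 0.729, 0.684, 0.0]
force: [-1.0, 3.6, 0.1]
gripper_width: 0.516
grasp_force: 20.7
```

Emit:
apply_moves(delta_pos=[[-0.001, -0.02, 0], [0, 0, 0]], twist=[[0, 0, 0], [0, 0, 0]])

```text
t: 35.62
position: [529.4, -193.5, 1.9]
tcp_rot: [-0.0, 0.729, 0.684, 0.0]
force: [-0.4, 2.8, 0.9]
gripper_width: 0.51
grasp_force: 20.8
```

Emit:
apply_moves(delta_pos=[[-0.001, -0.02, 0], [0, 0, 0]], twist=[[0, 0, 0], [0, 0, 0]])

```text
t: 35.88
position: [529.4, -194.8, 1.9]
tcp_rot: [-0.0, 0.729, 0.684, 0.0]
force: [-1.3, 3.4, 1.2]
gripper_width: 0.507
grasp_force: 20.8
```

Emit:
apply_moves(delta_pos=[[-0.001, -0.02, 0], [0, 0, 0]], twist=[[0, 0, 0], [0, 0, 0]])

```text
t: 36.12
position: [529.3, -196.0, 1.9]
tcp_rot: [-0.0, 0.729, 0.684, 0.0]
force: [-1.1, 3.6, -0.6]
gripper_width: 0.507
grasp_force: 20.8
```

Emit:
apply_moves(delta_pos=[[0.012, -0.003, 0], [0.01, -0.003, 0], [0, 0, 0]], twist=[[0, 0, 0], [0, 0, 0], [0, 0, 0]])

```text
t: 36.5
position: [530.4, -196.2, 1.7]
tcp_rot: [-0.001, 0.729, 0.684, 0.0]
force: [-2.5, 2.9, -0.1]
gripper_width: 0.512
grasp_force: 20.8
```

Emit:
apply_moves(delta_pos=[[0.008, 0, 0], [0, 0, 0]], twist=[[0, 0, 0], [0, 0, 0]])

```text
t: 36.75
position: [531.3, -196.5, 1.9]
tcp_rot: [-0.0, 0.729, 0.684, 0.0]
force: [-1.6, 1.9, -1.4]
gripper_width: 0.51
grasp_force: 20.7
```

Emit:
apply_moves(delta_pos=[[0.008, 0, 0], [0, 0, 0]], twist=[[0, 0, 0], [0, 0, 0]])

```text
t: 37.0
position: [531.4, -196.5, 1.9]
tcp_rot: [-0.0, 0.729, 0.684, 0.0]
force: [-2.1, 1.8, 0.9]
gripper_width: 0.509
grasp_force: 20.7
```

Emit:
apply_moves(delta_pos=[[0.005, 0, 0], [0, 0, 0]], twist=[[0, 0, 0], [0, 0, 0]])

```text
t: 37.25
position: [531.4, -196.5, 1.9]
tcp_rot: [-0.0, 0.729, 0.684, -0.0]
force: [-5.4, 1.3, 1.1]
gripper_width: 0.507
grasp_force: 20.8
```

Emit:
apply_moves(delta_pos=[[-0.006, -0.012, -0.008], [0, 0, 0]], twist=[[0, 0, 0], [0, 0, 0]])

```text
t: 37.5
position: [531.5, -196.5, 1.6]
tcp_rot: [-0.001, 0.729, 0.684, 0.0]
force: [-5.0, 2.8, 3.0]
gripper_width: 0.511
grasp_force: 21.2
```

Emit:
apply_moves(delta_pos=[[0, 0, 0], [0, 0, 0], [0, 0, 0.1], [0, 0, 0.4], [0, 0, 0.9]], twist=[[0, 0, 0], [0, 0, 0], [0, 0, 0], [0, 0, 0], [0, 0, 0]], grip=0.25)

```text
t: 38.12
position: [530.2, -196.6, 85.0]
tcp_rot: [-0.002, 0.729, 0.684, -0.001]
force: [1.7, -0.4, 0.7]
gripper_width: 0.753
grasp_force: 0.0
```

Emit:
apply_moves(delta_pos=[[-0.2, 0.5, 0.5], [-0.3, 0.7, 0.3], [-0.3, 0.7, 0], [-0.3, 0.7, 0], [0, 0, 0]], twist=[[0, 0, 0], [0, 0, 0], [0, 0, 0], [0, 0, 0], [0, 0, 0]])

```text
t: 38.75
position: [464.8, -37.7, 134.2]
tcp_rot: [-0.0, 0.727, 0.686, 0.001]
force: [0.5, -0.2, 0.1]
gripper_width: 0.746
grasp_force: 0.0
```

Run:
```python
from h import *
from cell import vision
f=vision.grab_frame("top");np.savez("top9.npz",**f);m=lids(f)
plan([500,-100,150],-3.65)
C=cloud(f)
for u_ in (290,300,370): print([ (v,*C[v,u_].round(0).astype(int).tolist()) for v in range(213,223,1)])
a=cv2.resize(f["img"][170:290,260:400],(700,600),interpolation=cv2.INTER_CUBIC)
cv2.imwrite("pics/t9.png",cv2.cvtColor(a,cv2.COLOR_RGB2BGR))
```

```text
lid [306 216  54  19 721] [ 526.3 -241.7   77. ] [ 526.2 -241.5   78.1]
t 38.8 pos [465.7 -39.8 134.2] q [ 0.16  0.26 -0.22  2.01  0.07  0.88 -0.17] F [ 0.5 -0.7  0.4] w 0.745 gf 0.0
shift [ 0.572 -1.003  0.263] twist [-0.004  0.008 -0.018]
[(213, 567, -142, 23), (214, 563, -142, 32), (215, 560, -142, 32), (216, 558, -142, 30), (217, 557, -142, 23), (218, 373, -139, 1035), (219, 552, -142, 21), (220, 549, -141, 21), (221, 547, -141, 22), (222, 544, -141, 23)]
[(213, 566, -167, 24), (214, 562, -167, 31), (215, 560, -167, 30), (216, 557, -167, 34), (217, 556, -167, 26), (218, 554, -167, 21), (219, 551, -167, 22), (220, 548, -167, 24), (221, 546, -167, 25), (222, 544, -167, 21)]
[(213, 563, -342, 24), (214, 561, -342, 24), (215, 558, -342, 24), (216, 555, -342, 24), (217, 551, -339, 35), (218, 549, -340, 33), (219, 547, -340, 31), (220, 544, -340, 29), (221, 543, -342, 20), (222, 540, -341, 23)]
```

View pics/t9.png

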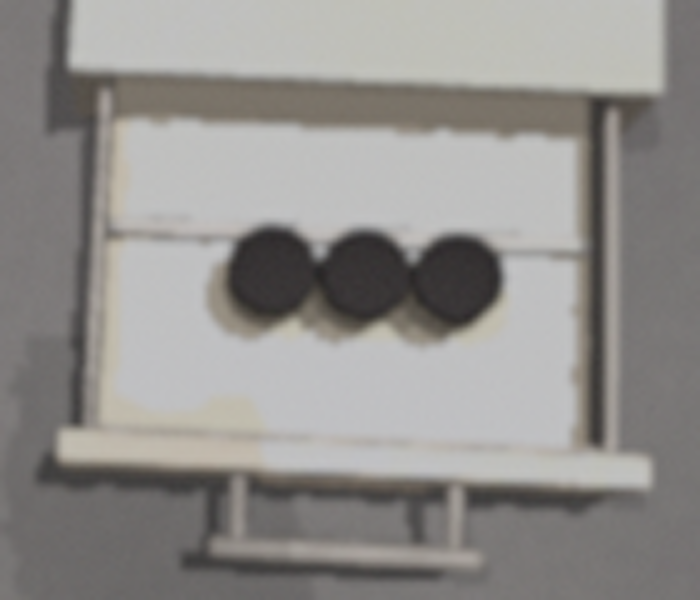

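The three lids form a tight, straight row in front of the ledge, at crop px (272,270), (365,275) and (457,279), all upright. Next I check the gaps and the drawer slide numerically.

Run:
```python
from h import *
f=load("top",9);m=lids(f)
d=cv2.distanceTransform(m,2,5); pk=(d>5).astype(np.uint8)
n,l,st,ce=cv2.connectedComponentsWithStats(pk); P=np.array([cast(f,*c,77)[:2] for c in ce[1:]]);P=P[np.argsort(P[:,1])];print(P.round(1),np.linalg.norm(np.diff(P,axis=0),axis=1).round(1))
u=np.array([np.cos(np.radians(-3.65)),np.sin(np.radians(-3.65))]);print("along ux",(P@u).round(2))
g=lambda k:cv2.cvtColor(load("top",k)["img"],cv2.COLOR_RGB2GRAY).astype(np.float32)
for k in(2,3,4,7):
  # edge profile shift of front panel (image rows) between frames
  a=g(k)[245:290,285:300].mean(1);b=g(9)[245:290,285:300].mean(1)
  x=np.arange(45);sh=np.linspace(-3,3,121);e=[((np.interp(x[6:-6]+s,x,b)-a[6:-6])**2).mean() for s in sh];print(k,"row shift",sh[int(np.argmin(e))].round(2),"(1px~2.4mm)")
```

```text
lid [306 216  54  19 721] [ 526.3 -241.7   77. ] [ 526.2 -241.5   78.1]
[[ 524.1 -284.5]
 [ 525.7 -241.7]
 [ 529.2 -198.1]] [42.9 43.8]
along ux [541.12 540.05 540.74]
2 row shift -0.45 (1px~2.4mm)
3 row shift 0.15 (1px~2.4mm)
4 row shift 3.0 (1px~2.4mm)
7 row shift 3.0 (1px~2.4mm)
```

Emit:
apply_moves(delta_pos=[[0.04, -0.673, -0.2], [0.04, -0.673, -0.2], [0.04, -0.673, -0.2], [0.04, -0.673, -0.2], [0.04, -0.673, -0.2]], twist=[[0, 0, 0], [0, 0, 0], [0, 0, 0], [0, 0, 0], [0, 0, 0]], grip=1.0)

```text
t: 39.42
position: [477.7, -246.0, 73.2]
tcp_rot: [0.0, 0.73, 0.684, 0.0]
force: [0.7, 0.2, 0.2]
gripper_width: -0.001
grasp_force: 0.0
```

Emit:
apply_moves(delta_pos=[[0, 0, -0.233], [0, 0, -0.3], [0, 0, -0.3], [0, 0, -0.3], [0, 0, 0]], twist=[[0, 0, 0], [0, 0, 0], [0, 0, 0], [0, 0, 0], [0, 0, 0]])

```text
t: 40.05
position: [476.6, -242.7, 4.4]
tcp_rot: [-0.001, 0.729, 0.684, -0.0]
force: [0.2, -0.3, 0.2]
gripper_width: 0.0
grasp_force: 0.0
```

Emit:
apply_moves(delta_pos=[[0.07, -0.004, 0], [0.06, -0.004, 0], [0, 0, 0]], twist=[[0, 0, 0], [0, 0, 0], [0, 0, 0]])

```text
t: 40.42
position: [486.3, -243.4, 6.1]
tcp_rot: [0.0, 0.729, 0.684, 0.001]
force: [-0.3, 0.2, 0.7]
gripper_width: -0.004
grasp_force: 0.0
```

Emit:
apply_moves(delta_pos=[[0.025, -0.001, 0], [0.02, -0.001, 0], [0, 0, 0]], twist=[[0, 0, 0], [0, 0, 0], [0, 0, 0]])

```text
t: 40.8
position: [488.2, -243.4, 5.5]
tcp_rot: [-0.0, 0.729, 0.684, 0.0]
force: [-0.7, -0.5, -0.8]
gripper_width: 0.001
grasp_force: 0.0
```

Emit:
apply_moves(delta_pos=[[0.015, -0.001, 0], [0, 0, 0]], twist=[[0, 0, 0], [0, 0, 0]])

```text
t: 41.05
position: [489.1, -243.5, 5.5]
tcp_rot: [-0.0, 0.729, 0.684, 0.0]
force: [0.9, -0.3, 0.3]
gripper_width: 0.0
grasp_force: 0.0
```

Emit:
apply_moves(delta_pos=[[0.015, -0.001, 0], [0, 0, 0]], twist=[[0, 0, 0], [0, 0, 0]])

```text
t: 41.3
position: [490.0, -243.6, 5.5]
tcp_rot: [-0.0, 0.729, 0.684, 0.0]
force: [-1.0, 0.2, -1.0]
gripper_width: 0.003
grasp_force: 0.0
```

Emit:
apply_moves(delta_pos=[[0.012, -0.001, 0], [0, 0, 0]], twist=[[0, 0, 0], [0, 0, 0]])

```text
t: 41.55
position: [490.7, -243.7, 5.5]
tcp_rot: [-0.0, 0.729, 0.684, 0.0]
force: [0.3, -0.6, -0.5]
gripper_width: -0.005
grasp_force: 0.0
```

Emit:
apply_moves(delta_pos=[[0.012, -0.001, 0], [0, 0, 0]], twist=[[0, 0, 0], [0, 0, 0]])

```text
t: 41.8
position: [491.4, -243.7, 5.5]
tcp_rot: [-0.0, 0.729, 0.684, 0.0]
force: [0.4, 1.3, 0.5]
gripper_width: 0.001
grasp_force: 0.0
```

Emit:
apply_moves(delta_pos=[[0.01, -0.001, 0], [0, 0, 0]], twist=[[0, 0, 0], [0, 0, 0]])

```text
t: 42.05
position: [492.0, -243.8, 5.5]
tcp_rot: [-0.0, 0.729, 0.684, 0.0]
force: [0.3, 1.0, 0.4]
gripper_width: -0.0
grasp_force: 0.0
```

Emit:
apply_moves(delta_pos=[[0.025, -0.001, 0], [0.025, -0.001, 0], [0, 0, 0]], twist=[[0, 0, 0], [0, 0, 0], [0, 0, 0]])

```text
t: 42.42
position: [493.7, -243.9, 5.4]
tcp_rot: [-0.001, 0.729, 0.684, -0.0]
force: [-4.9, 0.7, 5.1]
gripper_width: 0.002
grasp_force: 2.5
```

Emit:
apply_moves(delta_pos=[[0.018, -0.001, 0], [0, 0, 0]], twist=[[0, 0, 0], [0, 0, 0]])

```text
t: 42.68
position: [494.6, -244.0, 5.4]
tcp_rot: [-0.001, 0.729, 0.684, -0.0]
force: [-4.3, 0.4, 6.0]
gripper_width: 0.002
grasp_force: 2.8
```

Emit:
apply_moves(delta_pos=[[0.015, -0.001, 0], [0, 0, 0]], twist=[[0, 0, 0], [0, 0, 0]])

```text
t: 42.92
position: [495.5, -244.0, 5.4]
tcp_rot: [-0.001, 0.729, 0.684, -0.0]
force: [-5.9, 0.6, 4.6]
gripper_width: 0.004
grasp_force: 2.8
```

Emit:
apply_moves(delta_pos=[[-0.1, 0.006, 0], [-0.15, 0.01, 0.1], [0, 0, 0.6], [0, 0, 0.8], [-0.4, 0.07, 0]], twist=[[0, 0, 0], [0, 0, 0], [0, 0, 0], [0, 0, 0], [0, 0, 0]])

```text
t: 43.55
position: [461.4, -239.8, 99.4]
tcp_rot: [0.004, 0.729, 0.684, 0.002]
force: [-1.3, -0.3, -0.5]
gripper_width: -0.001
grasp_force: 0.0
```

Emit:
apply_moves(delta_pos=[[-0.45, 0.08, 0], [-0.48, 0.08, 0], [0, 0, 0]], twist=[[0, 0, 0], [0, 0, 0], [0, 0, 0]], grip=0.72)

```text
t: 43.92
position: [399.7, -229.1, 95.8]
tcp_rot: [-0.001, 0.73, 0.684, -0.0]
force: [0.2, -0.7, 0.7]
gripper_width: 0.28
grasp_force: 0.0
```

Run:
```python
from h import *
plan([400,-229.1,0],-3.65)
```

```text
t 43.925 pos [ 399.7 -229.1   95.8] q [ 0.52  0.3  -0.14  2.07  0.06  0.78  0.28] F [ 0.2 -0.7  0.7] w 0.28 gf 0.0
shift [ 0.005 -0.    -1.597] twist [-0.004 -0.005  0.006]
```

Emit:
apply_moves(delta_pos=[[0, 0, -0.4], [0, 0, -0.4], [0, 0, -0.4], [0, 0, -0.3], [0, 0, -0.1]], twist=[[0, 0, 0], [0, 0, 0], [0, 0, 0], [0, 0, 0], [0, 0, 0]])

```text
t: 44.55
position: [407.1, -230.0, 1.9]
tcp_rot: [0.003, 0.729, 0.685, 0.002]
force: [-6.2, 10.2, 78.9]
gripper_width: 0.283
grasp_force: 35.6
```

Emit:
apply_moves(delta_pos=[[-0.04, 0.003, 0], [-0.04, 0.003, 0], [-0.03, 0.002, 0], [0, 0, 0]], twist=[[0, 0, 0], [0, 0, 0], [0, 0, 0], [0, 0, 0]])

```text
t: 45.05
position: [397.7, -229.1, 0.1]
tcp_rot: [0.001, 0.729, 0.684, 0.001]
force: [5.0, -0.8, 4.2]
gripper_width: 0.282
grasp_force: 2.6
```

Emit:
apply_moves(delta_pos=[[-0.025, 0.002, 0], [-0.025, 0.002, 0], [0, 0, 0]], twist=[[0, 0, 0], [0, 0, 0], [0, 0, 0]])

```text
t: 45.42
position: [394.7, -228.9, 0.0]
tcp_rot: [0.001, 0.729, 0.684, 0.001]
force: [5.3, -0.4, 4.1]
gripper_width: 0.28
grasp_force: 2.6
```

Emit:
apply_moves(delta_pos=[[-0.025, 0.002, 0], [-0.025, 0.002, 0], [0, 0, 0]], twist=[[0, 0, 0], [0, 0, 0], [0, 0, 0]])

```text
t: 45.8
position: [391.7, -228.7, 0.0]
tcp_rot: [0.001, 0.729, 0.684, 0.001]
force: [5.0, 0.0, 4.2]
gripper_width: 0.28
grasp_force: 2.6
```

Emit:
apply_moves(delta_pos=[[-0.025, 0.002, 0], [-0.025, 0.002, 0], [0, 0, 0]], twist=[[0, 0, 0], [0, 0, 0], [0, 0, 0]])

```text
t: 46.18
position: [390.4, -228.7, 0.1]
tcp_rot: [0.002, 0.729, 0.685, 0.002]
force: [10.2, 0.7, -1.6]
gripper_width: 0.282
grasp_force: 5.1
```

Emit:
apply_moves(delta_pos=[[-0.02, 0.001, 0], [0, 0, 0]], twist=[[0, 0, 0], [0, 0, 0]])

```text
t: 46.42
position: [390.4, -228.7, 0.2]
tcp_rot: [0.003, 0.729, 0.685, 0.003]
force: [14.0, -0.1, -6.5]
gripper_width: 0.279
grasp_force: 6.9
```

Emit:
apply_moves(delta_pos=[[0.08, -0.004, 0], [0.06, -0.004, 0], [0, 0, 0], [0, 0, 0.2], [0, 0, 0.3]], twist=[[0, 0, 0], [0, 0, 0], [0, 0, 0], [0, 0, 0], [0, 0, 0]])

```text
t: 47.05
position: [392.7, -228.1, 29.7]
tcp_rot: [-0.001, 0.729, 0.684, -0.0]
force: [-0.1, -0.1, -1.0]
gripper_width: 0.282
grasp_force: 0.0
```

Emit:
apply_moves(delta_pos=[[0, 0, 0.6], [0, 0, 0.6], [-0.3, 0.7, 0.3], [-0.3, 0.7, 0], [0, 0.8, 0]], twist=[[0, 0, 0], [0, 0, 0], [0, 0, 0], [0, 0, 0], [0, 0, 0]])

```text
t: 47.68
position: [355.9, -95.9, 120.0]
tcp_rot: [-0.0, 0.73, 0.683, -0.0]
force: [0.9, 0.3, 0.6]
gripper_width: 0.281
grasp_force: 0.0
```

Run:
```python
from h import *
from cell import vision
f=vision.grab_frame("top");np.savez("top10.npz",**f);s=vision.grab_frame("side")
m=lids(f)
d=cv2.distanceTransform(m,2,5); pk=(d>5.5).astype(np.uint8)
n,l,st,ce=cv2.connectedComponentsWithStats(pk); P=np.array([cast(f,*c,77)[:2] for c in ce[1:]]);P=P[np.argsort(P[:,1])];print(P.round(1),np.linalg.norm(np.diff(P,axis=0),axis=1).round(1))
u=np.array([np.cos(np.radians(-3.65)),np.sin(np.radians(-3.65))]);print("along ux",(P@u).round(2))
a=cv2.resize(f["img"][170:290,260:400],(400,343),interpolation=cv2.INTER_CUBIC)
b=cv2.resize(s["img"][150:300,140:340],(400,300),interpolation=cv2.INTER_CUBIC)
c=np.zeros((343,800,3),np.uint8);c[:,:400]=a;c[:300,400:]=b
cv2.imwrite("pics/f.png",cv2.cvtColor(c,cv2.COLOR_RGB2BGR))
g=lambda k:cv2.cvtColor(load("top",k)["img"],cv2.COLOR_RGB2GRAY).astype(np.float32)
for k in(2,9):
  for sl in((slice(245,290),slice(285,300)),(slice(208,226),slice(284,302))):
    a=g(k)[sl].mean(1);b=g(10)[sl].mean(1);N=len(a)
    x=np.arange(N);sh=np.linspace(-3,3,121);e=[((np.interp(x[4:-4]+q,x,b)-a[4:-4])**2).mean() for q in sh];print(k,"row shift",sh[int(np.argmin(e))].round(2))
```

```text
lid [306 215  54  20 727] [ 526.9 -241.7   77. ] [ 526.8 -241.6   78.1]
[[ 523.7 -285.7]
 [ 526.9 -241.7]
 [ 526.4 -200.7]] [44.  41.1]
along ux [540.85 541.25 538.13]
2 row shift -0.7
2 row shift -0.8
9 row shift -0.15
9 row shift -0.2
```

View pics/f.png

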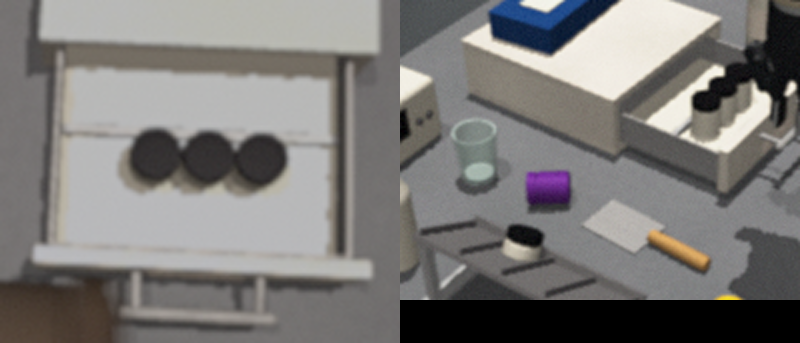

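The left half shows three upright lids in a row at (155,155), (209,157) and (261,158). On the right the low jar is still in its bay and the beaker, purple jar and spatula haven't moved. I'll measure the lid circles against the ledge more carefully.

```bash
cat > circ.py <<'E'
from h import *
def circ(f):
    g=cv2.cvtColor(f["img"],cv2.COLOR_RGB2GRAY); S=8; x0,y0=300,208
    G=cv2.resize(g[y0:246,x0:366],None,fx=S,fy=S,interpolation=cv2.INTER_CUBIC)
    h=cv2.HoughCircles(cv2.GaussianBlur(G,(0,0),4),cv2.HOUGH_GRADIENT,1,120,param1=60,param2=12,minRadius=66,maxRadius=84)
    out=[]
    for x,y,r in sorted(h[0][:3].tolist()):
        u,v=(x+.5)/S-.5+x0,(y+.5)/S-.5+y0; out.append(cast(f,u,v,78)[:2])
        print("px",round(u,2),round(v,2),"r",round(r/S,2),out[-1].round(1))
    P=np.array(out);uu=np.array([np.cos(np.radians(-3.65)),np.sin(np.radians(-3.65))])
    print("ux",(P@uu).round(2),"spacing",np.linalg.norm(np.diff(P,axis=0),axis=1).round(2))
E
python3 - <<'E'
from circ import *
for k in(9,10):
    f=load("top",k);circ(f)
    # ledge: grey profile + depth band above 27 mm at free columns
    C=cloud(f);uu=np.array([np.cos(np.radians(-3.65)),np.sin(np.radians(-3.65))])
    for c in((284,303),(362,378)):
        q=C[205:228,c[0]:c[1]].reshape(-1,3);q=q[(q[:,2]>27)&(q[:,2]<38)];print("ledge ux",np.percentile(q[:,:2]@uu,[5,50,95]).round(1),len(q))
    q=C[250:275,290:385].reshape(-1,3);q=q[(q[:,2]>78)&(q[:,2]<88)];print("panel ux",np.median(q[:,:2]@uu).round(2),len(q))
f=load("top",2);C=cloud(f);q=C[250:275,290:385].reshape(-1,3);q=q[(q[:,2]>78)&(q[:,2]<88)];print("panel0 ux",np.median(q[:,:2]@uu).round(2),len(q))
for c in((284,303),(362,378)):
    q=C[205:228,c[0]:c[1]].reshape(-1,3);q=q[(q[:,2]>27)&(q[:,2]<38)];print("ledge0 ux",np.percentile(q[:,:2]@uu,[5,50,95]).round(1),len(q))
E
```

```text
px 314.25 224.5 r 9.77 [ 527.5 -198.6]
px 332.38 224.25 r 8.7 [ 527.4 -241.4]
px 351.38 225.0 r 8.6 [ 524.8 -286. ]
ux [539.06 541.67 541.97] spacing [42.8  44.72]
ledge ux [564.7 568.6 572.6] 68
ledge ux [564.9 568.6 572.4] 58
panel ux 454.25 621
px 314.38 223.38 r 9.18 [ 530.2 -198.9]
px 332.75 224.88 r 9.3 [ 525.9 -242.2]
px 350.88 225.0 r 8.88 [ 524.8 -284.8]
ux [541.78 540.21 541.92] spacing [43.47 42.65]
ledge ux [565.1 568.3 572.7] 67
ledge ux [565.3 568.9 572.6] 55
panel ux 454.66 617
panel0 ux 452.99 623
ledge0 ux [562.9 567.2 571.2] 70
ledge0 ux [563.7 567.5 571.7] 56
```

Run:
```python
from h import *
from cell import vision
fs=[vision.grab_frame("top") for _ in range(8)]; f=fs[0]
g=np.mean([cv2.cvtColor(x["img"],cv2.COLOR_RGB2GRAY) for x in fs],0); f["depth"]=np.median([x["depth"] for x in fs],0)
np.savez("top11.npz",**f); np.save("g11.npy",g)
uu=np.array([np.cos(np.radians(-3.65)),np.sin(np.radians(-3.65))]);uy=np.array([-uu[1],uu[0]])
def cross(p,lv):   # subpixel crossings of level
    s=np.sign(p-lv); return [i+(lv-p[i])/(p[i+1]-p[i]) for i in np.where(s[:-1]*s[1:]<0)[0]]
# boundary by level crossing (mid between lid 58 and white 195 ~125), on the far (upper) arc only, fit circle of r 22 in world at z=78
from scipy.optimize import least_squares
for uc in (314.2,332.6,351):
    pts=[]
    for u in range(int(uc)-6,int(uc)+8):
        c=[y for y in cross(g[205:226,u],120)]
        if c: pts.append(cast(f,u,205+c[-1],78)[:2])
    P=np.array(pts); r=least_squares(lambda c:np.linalg.norm(P-c,axis=1)-22,[525,P[:,1].mean()],loss='soft_l1',f_scale=.5)
    print(uc,len(P),r.x.round(2),"ux",(r.x@uu).round(2),"uy",(r.x@uy).round(2),"rms",np.sqrt((r.fun**2).mean()).round(2))
C=cloud(f)
z=C[218:236,308:358]; print("lid z",np.median(z[abs(z[...,2]-78)<6][:,2]).round(2))
for c in((284,303),(362,378)):
    q=C[205:228,c[0]:c[1]].reshape(-1,3);q=q[(q[:,2]>27)&(q[:,2]<38)];print("ledge",np.percentile(q[:,:2]@uu,[2,50,98]).round(1))
    for u in(c[0]+4,c[1]-5): print(u,[(r,int(g[r,u])) for r in range(210,224)])
```

```text
314.2 14 [ 529.99 -198.31] ux 541.54 uy -164.17 rms 0.16
332.6 14 [ 527.09 -242.04] ux 541.43 uy -207.99 rms 0.22
351 14 [ 524.02 -286.11] ux 541.17 uy -252.17 rms 0.16
lid z 78.37
ledge [565.3 568.8 573. ]
288 [(210, 184), (211, 184), (212, 182), (213, 178), (214, 178), (215, 168), (216, 147), (217, 160), (218, 179), (219, 185), (220, 184), (221, 184), (222, 184), (223, 184)]
298 [(210, 184), (211, 184), (212, 180), (213, 173), (214, 175), (215, 177), (216, 165), (217, 150), (218, 167), (219, 182), (220, 185), (221, 184), (222, 184), (223, 184)]
ledge [565.3 568.8 572.6]
366 [(210, 184), (211, 184), (212, 184), (213, 184), (214, 184), (215, 179), (216, 170), (217, 174), (218, 181), (219, 172), (220, 154), (221, 167), (222, 182), (223, 185)]
373 [(210, 185), (211, 184), (212, 184), (213, 185), (214, 184), (215, 185), (216, 184), (217, 184), (218, 183), (219, 173), (220, 141), (221, 141), (222, 170), (223, 183)]
```

Run:
```python
from h import *
from scipy.optimize import least_squares
uu=np.array([np.cos(np.radians(-3.65)),np.sin(np.radians(-3.65))]);uy=np.array([-uu[1],uu[0]])
def cross(p,lv):
    s=np.sign(p-lv); return [i+(lv-p[i])/(p[i+1]-p[i]) for i in np.where(s[:-1]*s[1:]<0)[0]]
for k in(4,7,9,10,11):
    f=load("top",k); g=cv2.cvtColor(f["img"],cv2.COLOR_RGB2GRAY).astype(float)
    if k==11:g=np.load("g11.npy")
    o=[]
    for uc in {4:(349,),7:(330,349)}.get(k,(314.2,332.6,351)):
        P=np.array([cast(f,u,205+cross(g[205:226,u],120)[-1],78)[:2] for u in range(int(uc)-5,int(uc)+7) if cross(g[205:226,u],120)])
        r=least_squares(lambda c:np.linalg.norm(P-c,axis=1)-22,[525,P[:,1].mean()],loss='soft_l1',f_scale=.5); o.append([(r.x@uu).round(2),(r.x@uy).round(2)])
    L=[]
    for us in(range(285,302,2),range(364,377,2)):
        v=[]
        for u in us:   # dark front-face line, weighted centroid
            p=185-g[207:226,u]; i=p.argmax()
            if 1<i<17: w=np.clip(p[i-1:i+2],0,None); v.append(cast(f,u,207+(w*np.arange(i-1,i+2)).sum()/w.sum(),27)[:2]@uu)
        L.append(np.median(v).round(2) if v else None)
    print(k,"lids",o,"ledge line",L)
```

```text
4 lids [[np.float64(540.02), np.float64(-246.76)]] ledge line [np.float64(564.0), np.float64(563.77)]
7 lids [[np.float64(540.38), np.float64(-200.57)], [np.float64(540.28), np.float64(-246.77)]] ledge line [np.float64(585.37), np.float64(564.28)]
9 lids [[np.float64(540.68), np.float64(-164.26)], [np.float64(540.76), np.float64(-208.16)], [np.float64(540.77), np.float64(-252.18)]] ledge line [np.float64(564.36), np.float64(564.49)]
10 lids [[np.float64(541.57), np.float64(-164.21)], [np.float64(541.43), np.float64(-208.21)], [np.float64(541.18), np.float64(-252.09)]] ledge line [np.float64(564.87), np.float64(564.81)]
11 lids [[np.float64(541.56), np.float64(-164.21)], [np.float64(541.42), np.float64(-208.24)], [np.float64(541.16), np.float64(-252.12)]] ledge line [np.float64(564.82), np.float64(564.85)]
```

```bash
python3 -c "
from cell import bot
print(bot.finish_job())"
```

```text
the job is handed in; nothing more can be done
None
```

I handed the job in at about 48 s, and no verdict came back: the three tall jars stand upright in the drawer in one tight row, with 43.9–44.0 mm between centres and within about 0.4 mm of the ledge; the low jar is in its bay and nothing else looked disturbed, but the drawer images about 1.5 mm short of its first fully open position, and the fingers once came down on the handle bar (79 N at the wrist).

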